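Stack the porcelain paint dishes and cover them

ROBOT

A 6-joint arm with a two-finger parallel gripper is mounted at the origin on the work surface. World frame = base frame: x ahead of the robot, y to its left, z up, the work surface at z = 0. Lengths are in mm, angles in rad, forces in N, time in s.
With the tool pointing down it reaches from about 300 to 775 mm from the base axis. Payload 14.6 kg.
Tool frame: the origin (TCP) lies between the finger pads; the fingertips stand 8 mm ahead of it and the grasp point (between the pads) lies 11 mm behind it; z points along the fingers, y is the direction in which the jaws open and shut (so a half turn about z gives the same grasp; the last joint's range is limited). The gripper opens to 94 mm and grips with 3 to 60 N. Pads are 16 mm wide; open, the fingers measure 119 mm over their backs; the gripper's body (75 mm by 177 mm) begins 78 mm behind the grasp point.
Start: joints at [1.058, 0.3, 1.521, -0, 1.321, -0.067], TCP at [237.145, 496.237, 213.446] pointing down, gripper open.
Joint ranges: [-3.03, 3.03], [-0.79, 2.21], [0.23, 2.52], [-1.04, 4.18], [0, 3.07], [-2.55, 2.55]. Speed limits (rad/s): [2.22, 2.22, 2.57, 3.14, 3.14, 3.14].

INTERFACE

Orientations are given as [roll, pitch, yaw] about the fixed x, y, z axes, in that order (R = Rz(yaw) Ry(pitch) Rx(roll)).
In Python, from cell import read_state, imaging, sign_off gives the robot as it stands. The module is installed in compiled form; this text tells all that it offers.
- The arm moves only by the tool send_rows, never from a script. Its argument "rows" is a list of rows, each a list of 6 numbers: the shift along the tool's x, y, z in cm, then the turn, a rotation vector about the tool's x, y, z in degrees. A call has 1 to 12 rows; each row is the pose to reach, as a shift and turn from the pose commanded when the call began, along the tool's axes at that moment; what a row does not reach only later rows make up. A row lasts 1/8 s, in which the tool goes at most 62.5 mm and 10.7 degrees, less where a joint would pass 70% of its speed; a pose out of reach is approached as far as the arm can. A call with a gripper value outside its range is refused whole. "hand" is the opening, from -1 (shut) to 1 (fully open), set as the call begins (left out, the last holds). The fingers move at their own pace and stop on an object; "grip_force" is the grip in N (left out, the last holds). Time passes only in rows, so rows that repeat a pose let the fingers close. It gives the time, the measured TCP pose, the force and the opening at its end, in the units of the state.
- read_state(): the state, without advancing time (a new reading comes with each control period).
- imaging.camera(name): name is "scene" or "side" or "wrist"; returns a dict with "image" (420x560x3 uint8, blue, green, red), "fx", "fy", "cx", "cy" (pixels), "R" (3x3) and "t" (3): a world point X has camera coordinates R X + t. Camera axes: x right, y down, z forward; pixel columns grow to the right and rows downward; lengths in mm; the calibration is good to about 2 mm. A picture is of the moment at which its call begins. There is no depth.
- sign_off(): hands the job in, once; it reports no verdict.
The state is a dict: "clock": time; "joints": joint angles; "qd": joint speeds; "effort": joint torques, N m; "eef_pos": TCP position; "eef_rot": TCP orientation; "wrist_force": force on the tool from outside, world axes, zero at the start; "moment": the same for the moment, N m; "finger_gap": finger opening in mm.
Only numpy, scipy, OpenCV 4.12 (cv2) and the standard library are available. Lean on these libraries where they do the work, as an engineer would, in place of code of your own. Each camera call takes 0.05 s, during which the arm holds its last target.

TASK

Put the paints away on the white plate as one neat, upright stack: the dish of dark blue paint in the middle of the plate, the dish of yellow paint squarely on top of it, and the white lid with the blue knob squarely on top of that, so that each layer fully covers the one below. It is porcelain: set every piece down, do not drop it. The dish of green paint is still in use, so leave it where it is, and the mug and the brush too.

Things in the scene. Friction and masses are not known exactly. Their poses are not given: they have to be found in the camera images.
- cobalt_dish: round white porcelain paint dish, thin blue line round its straight upright side, diameter 66 mm, height 26 mm, flat underside. Flat rim 9 mm wide round a 48 mm well holding a hard dry cake of dark blue paint, its top 8 mm below the rim. About 0.17 kg. Origin: centre of the underside, z up. Goes to the bottom of the stack.
- yellow_dish: round white porcelain paint dish, thin blue line round its straight upright side, diameter 66 mm, height 26 mm, flat underside. Flat rim 9 mm wide round a 48 mm well holding a hard dry cake of yellow paint, its top 8 mm below the rim. About 0.17 kg. Origin: centre of the underside, z up. Goes on the blue-paint dish.
- green_dish: round white porcelain paint dish, thin blue line round its straight upright side, diameter 66 mm, height 26 mm, flat underside. Flat rim 9 mm wide round a 48 mm well holding a hard dry cake of green paint, its top 8 mm below the rim. About 0.17 kg. Origin: centre of the underside, z up. Stays where it is. Dishes and lid swap places from run to run.
- lid: white round porcelain lid: a flat disc of 66 mm diameter, 10 mm thick, flat underside, with a blue upright round knob in its centre, 25 mm diameter and 26 mm tall (total height 36 mm). About 0.12 kg. Origin: centre of the underside, z up. It starts flat on the table, knob up
- plate: white round flat porcelain plate with a low blue rim, 182 mm outer diameter, standing loose on the table. Flat inside out to 83 mm from its centre, inner floor 6 mm above its underside, rim 11 mm high. About 0.42 kg. Origin: centre of the underside, z up
- mug: blue mug, 76 mm wide, 85 mm tall, with a handle; bystander. Origin: centre of the underside
- brush: wide-headed brush lying on the table, 190 mm long along its own x; bystander

How it is judged (in metres and radians):
On the way, in this order (a step that is already met when the one before it is completed fails the run):
1. the blue-paint dish stands on the middle of the plate, let go (horizontal distance between cobalt_dish and plate below 0.015 m and z of cobalt_dish in the frame of plate between 0.002 and 0.01 m and angle between cobalt_dish's own z axis and vertical below 0.07 rad and contact force between cobalt_dish and the fingers below 0.05 N), for 0.2 s.
2. the yellow-paint dish stands squarely on it, let go (horizontal distance between cobalt_dish and plate below 0.015 m and z of cobalt_dish in the frame of plate between 0.002 and 0.01 m and angle between each of cobalt_dish, yellow_dish's own z axis and vertical below 0.07 rad and horizontal distance between yellow_dish and cobalt_dish below 0.008 m and z of yellow_dish in the frame of cobalt_dish between 0.022 and 0.03 m and contact force between yellow_dish and the fingers below 0.05 N), for 0.2 s.
At the end, for the whole second after the job is handed in: At rest: plate flat on the table; blue-paint dish upright on it, centre within 15 mm of the plate's; yellow-paint dish upright on that, centres within 8 mm; lid, knob up, flat on the yellow-paint dish, centres within 8 mm; heights right within 4 mm, tilts under 4 degrees (plate under 3) (horizontal distance between cobalt_dish and plate below 0.015 m and z of cobalt_dish in the frame of plate between 0.002 and 0.01 m and angle between each of cobalt_dish, yellow_dish, lid's own z axis and vertical below 0.07 rad and horizontal distance between yellow_dish and cobalt_dish below 0.008 m and z of yellow_dish in the frame of cobalt_dish between 0.022 and 0.03 m and horizontal distance between lid and yellow_dish below 0.008 m and z of lid in the frame of yellow_dish between 0.022 and 0.03 m and linear speed of each of plate, cobalt_dish, yellow_dish, lid below 0.02 m/s and height (world z) of plate below 0.005 m and angle between plate's own z axis and vertical below 0.05 rad); the robot touches nothing.
It fails at once if a dish or the lid is dropped: falls free from more than about 13 mm ((contact force between cobalt_dish and anything else below 0.01 N and linear speed of cobalt_dish above 0.5 m/s) or (contact force between yellow_dish and anything else below 0.01 N and linear speed of yellow_dish above 0.5 m/s) or (contact force between lid and anything else below 0.01 N and linear speed of lid above 0.5 m/s)).
It fails at once if the green-paint dish is moved more than 30 mm (distance of green_dish from where it was at the start of the episode above 0.03 m).
It fails at once if the mug or the brush is moved more than 30 mm (distance of any of mug, brush from where it was at the start of the episode above 0.03 m).
It also fails if it takes over 69 s, if anything falls off the work surface, if the arm or the gripper's body presses on something with over 40 N, if the wrist force passes 120 N, or if a joint passes its speed limit or range.

## Working session

There is one attempt and no reset: what is moved stays moved. The work goes in short steps, Python scripts to look and compute and a tool call to move; the robot and the scene stay as the last step left them, time stands still between calls to the robot, and variables do not carry over. Pictures are saved under pics/ and viewed, and the job is handed in when it is done.

Besides the shell and the picture viewer there is one more tool, called after ">>>" as name(argument=value, ...), one argument or row to a line, values as JSON. send_rows: Moves the arm, as the interface text tells. Its arguments: {"type":"object","properties":{"rows":{"type":"array"},"hand":{"type":"number"},"grip_force":{"type":"number"}},"required":["rows"]}

```bash
mkdir -p pics && ls && cat > h.py <<'E'
import numpy as np, cv2
from cell import read_state, imaging, sign_off
def shot(name,fn):
    d=imaging.camera(name); cv2.imwrite('pics/'+fn+'.png',d['image']); np.savez('pics/'+fn+'.npz',**{k:np.array(v) for k,v in d.items()})
    return d
def load(fn):
    z=np.load('pics/'+fn+'.npz'); return {k:(z[k] if z[k].ndim else float(z[k])) for k in z.files}
def ray(d,u,v):
    R=np.array(d['R']);t=np.array(d['t'])
    o=-R.T@t; r=R.T@np.array([(u-d['cx'])/d['fx'],(v-d['cy'])/d['fy'],1.0]); return o,r/np.linalg.norm(r)
def onplane(d,u,v,z):
    o,r=ray(d,u,v); return o+r*(z-o[2])/r[2]
def proj(d,X):
    c=np.array(d['R'])@np.array(X,float)+np.array(d['t']); return d['fx']*c[0]/c[2]+d['cx'], d['fy']*c[1]/c[2]+d['cy']
def tri(rays):
    A=np.zeros((3,3));b=np.zeros(3)
    for o,r in rays:
        P=np.eye(3)-np.outer(r,r);A+=P;b+=P@o
    X=np.linalg.solve(A,b); return X,[float(np.linalg.norm((np.eye(3)-np.outer(r,r))@(X-o))) for o,r in rays]
E
python3 - <<'E'
from h import *
s=read_state()
for k,v in s.items(): print(k,np.round(v,3))
for n in ['scene','side','wrist']:
    d=shot(n,n+'0')
    print(n,d['fx'],d['cx'],d['cy'],'campos',np.round(-np.array(d['R']).T@np.array(d['t'])),np.round(np.array(d['R'])[2],2))
E
```

```text
pics
clock 0.0
joints [ 1.058  0.3    1.522 -0.     1.321 -0.067]
qd [ 0.001 -0.001  0.002 -0.002  0.001 -0.   ]
effort [-1.0000e-03 -5.3182e+01 -3.5273e+01  7.1000e-02  2.5000e-02 -0.0000e+00]
eef_pos [237.029 496.027 212.893]
eef_rot [-3.14  -0.     2.696]
wrist_force [ 0.665  0.125 -0.041]
moment [-0.017 -0.063 -0.012]
finger_gap 93.843
scene 487.6191801093839 277.31720582379336 212.67518618409653 campos [1105.  427. 1042.] [-0.45 -0.4  -0.8 ]
side 462.18293729083524 285.6833874889341 212.33412527549825 campos [ 155. -848.  871.] [ 0.33  0.64 -0.69]
wrist 343.8462375063701 273.61086924867925 205.39929042604638 campos [168. 530. 385.] [ 0.23 -0.11 -0.97]
```

View pics/scene0.png

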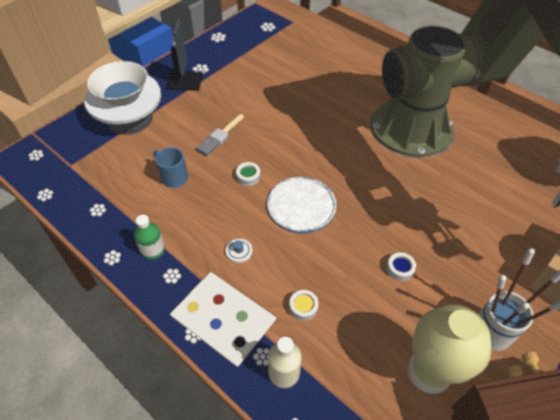

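View pics/side0.png

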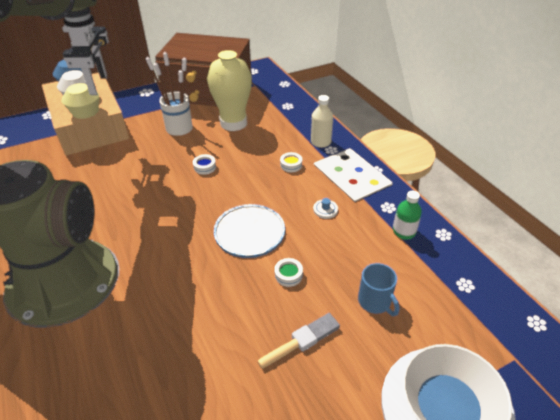

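View pics/wrist0.png

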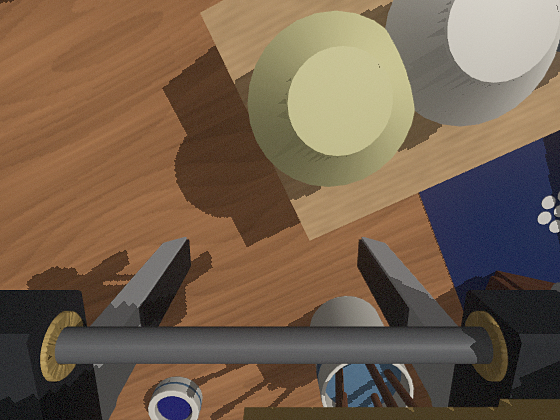

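The scene view shows the dark-blue dish at about (402,265), yellow (303,304), green (248,173), the lid (238,249) and the plate (302,204). In the side view they are at about (204,163), (291,161), (288,271), (325,208) and (249,230). Next I'll measure them with masks and two-view rays.

```bash
cat > m.py <<'E'
from h import *
def blob(mask,u,v,r=30):
    n,l,st,c=cv2.connectedComponentsWithStats(mask.astype(np.uint8))
    best=None
    for i in range(1,n):
        d=np.hypot(c[i][0]-u,c[i][1]-v)
        if d<r and st[i][4]>25 and (best is None or st[i][4]>st[best][4]): best=i
    if best is None: return None
    m=(l==best).astype(np.uint8)
    cs,_=cv2.findContours(m,cv2.RETR_EXTERNAL,cv2.CHAIN_APPROX_NONE)
    cc=max(cs,key=cv2.contourArea)
    return c[best],st[best],cc
def masks(img):
    hsv=cv2.cvtColor(img,cv2.COLOR_BGR2HSV); h,s,v=[hsv[...,i].astype(int) for i in range(3)]
    return dict(blue=(h>105)&(h<135)&(s>110),yellow=(h>20)&(h<36)&(s>130)&(v>120),green=(h>45)&(h<90)&(s>90),white=(s<70)&(v>125),knob=(h>95)&(h<125)&(s>70))
E
python3 - <<'E'
from m import *
S=load('scene0');D=load('side0')
ms,md=masks(S['image'].astype(np.uint8)),masks(D['image'].astype(np.uint8))
for name,mk,a,b in [('cobalt','blue',(402,265),(204,163)),('yellow','yellow',(303,304),(291,161)),('green','green',(248,173),(288,271)),('knob','knob',(238,247),(326,203)),('plate','white',(302,204),(249,230))]:
    A=blob(ms[mk],*a);B=blob(md[mk],*b)
    if A is None or B is None: print(name,A is None,B is None); continue
    eA=cv2.fitEllipse(A[2]);eB=cv2.fitEllipse(B[2])
    X,r=tri([ray(S,*eA[0]),ray(D,*eB[0])])
    print(name,'px',np.round(A[0],1),A[1][4],np.round(B[0],1),B[1][4],'ell',np.round(eA[0],1),np.round(eB[0],1),np.round(eA[1],1),np.round(eB[1],1),'X',np.round(X,1),'res',np.round(r,1))
    z={'cobalt':18,'yellow':18,'green':18,'knob':28,'plate':7}[name]
    print('   plane',np.round(onplane(S,*eA[0],z),1),np.round(onplane(D,*eB[0],z),1))
E
python3 - <<'E'
import cv2,numpy as np
a=cv2.imread('pics/scene0.png');b=cv2.imread('pics/side0.png')
t=[]
for im,(u,v) in [(a,(402,265)),(a,(303,304)),(a,(238,249)),(b,(204,163)),(b,(291,161)),(b,(325,208))]:
    t.append(cv2.resize(im[v-28:v+28,u-28:u+28],(260,260),interpolation=cv2.INTER_NEAREST))
cv2.imwrite('pics/crops0.png',np.vstack([np.hstack(t[:3]),np.hstack(t[3:])]))
E
```

```text
cobalt px [401.5 264.4] 158 [203.7 161.6] 57 ell [401.5 264.4] [203.7 161.6] [11.1 15.9] [ 5.  11.6] X [446.6 250.   21.6] res [1.1 1.1]
   plane [443.2 249.9  18. ] [448.5 253.5  18. ]
yellow px [303.6 303. ] 219 [290.8 159.4] 67 ell [303.6 303. ] [290.8 159.4] [14.4 17.3] [ 5.7 12.3] X [684.2 139.4  21.8] res [0.9 0.9]
   plane [681.9 138.8  18. ] [687.2 143.1  18. ]
green px [247.5 171.5] 93 [288.5 269.6] 168 ell [247.6 171.5] [288.5 269.6] [ 7.5 13.4] [11.2 17. ] X [ 480.  -235.4   21.8] res [1.1 1.1]
   plane [ 476.6 -237.3   18. ] [ 482.3 -233.3   18. ]
knob px [237.8 246.1] 70 [325.6 203.4] 61 ell [237.8 246.1] [325.6 203.3] [ 7.5 10.2] [6.7 9.7] X [675.1 -80.2  24.7] res [0.4 0.4]
   plane [676.2 -78.3  28. ] [673.4 -83.5  28. ]
plate px [301.7 204. ] 3070 [248.7 229.7] 2943 ell [301.7 204. ] [248.7 229.7] [54.6 69.5] [51.1 71.2] X [456.2 -57.3   4.9] res [1.1 1.1]
   plane [456.5 -55.8   7. ] [456.3 -60.    7. ]
```

View pics/crops0.png

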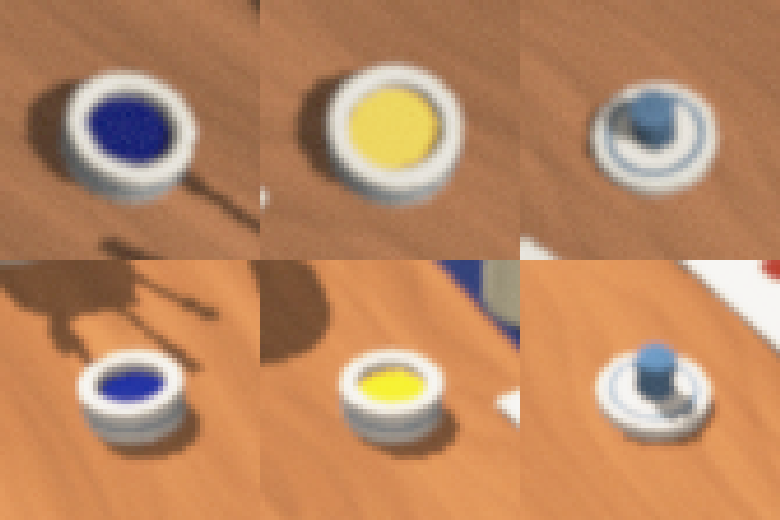

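```bash
python3 - <<'E'
from m import *
S=load('scene0');D=load('side0');W=load('wrist0')
for n,a,b in [('vase top',(467,317),(229,55)),('vasebase',(430,378),(233,124)),('pot',(507,300),(175,97)),('cream bottle top',(286,344),(323,99)),('green bottle top',(143,219),(412,196)),('mug rim',(171,155),(379,273)),('brush tip',(205,148),(338,325)),('brush end',(241,117),(262,363)),('pot brush tall',(529,255),(154,64))]:
    X,r=tri([ray(S,*a),ray(D,*b)]); print(n,np.round(X),np.round(r,1))
s=read_state();print(s['clock'],'tcp px',np.round(proj(W,s['eef_pos'])),'tip below at z=0',np.round(proj(W,[237,496,0])))
# outer rim fit
for n,(u,v),img in [('cob',(402,265),S),('yel',(303,304),S),('cob',(204,163),D),('yel',(291,161),D),('grn',(248,173),S),('grn',(288,271),D)]:
    m=masks(img['image'].astype(np.uint8))['white']
    B=blob(m,u,v,12)
    if B is None: print(n,None);continue
    e=cv2.fitEllipse(B[2]); print(n,np.round(B[0],1),B[1],np.round(e[0],1),np.round(e[1],1), np.round(onplane(img,*e[0],26),1))
E
```

```text
vase top [615. 430. 250.] [8.6 8.6]
vasebase [623. 448. -13.] [0.4 0.4]
pot [444. 477. 126.] [4.4 4.4]
cream bottle top [827. 206. 155.] [1.6 1.6]
green bottle top [ 812. -246.  126.] [0.8 0.8]
mug rim [ 619. -383.   93.] [3. 3.]
brush tip [ 499. -405.   11.] [11.8 11.8]
brush end [ 325. -415.   10.] [2.1 2.1]
pot brush tall [404. 462. 247.] [4.3 4.3]
0.15 tcp px [273. 260.] tip below at z=0 [273. 183.]
cob [401.8 265.5] [388 252  29  29 404] [401.8 265.3] [25.1 29.5] [449.8 253.2  26. ]
yel [304.1 304.5] [289 289  30  31 427] [303.8 304. ] [27.8 30.5] [686.7 143.   26. ]
cob [203.7 164.1] [193 154  22  21 294] [203.8 163.6] [19.8 21.8] [442.5 233.9  26. ]
yel [290.6 162.3] [280 152  22  20 269] [290.6 161.6] [19.7 21.5] [676.7 124.4  26. ]
grn [248.3 173.1] [236 162  25  24 342] [248.2 172.7] [22.  24.4] [ 483.8 -227.6   26. ]
grn [288.3 272.4] [275 258  28  29 478] [288.3 271.6] [27.7 28.4] [ 476.  -244.2   26. ]
```

```bash
cat >> h.py <<'E'
from scipy.spatial.transform import Rotation as Ro
CMD=None
def delta(target,yaw=np.pi,p=None,rot=None):
    s=read_state(); p=np.array(s['eef_pos'] if p is None else p); R=Ro.from_euler('xyz',s['eef_rot'] if rot is None else rot)
    d=R.inv().apply(np.array(target)-p)/10; T=Ro.from_euler('xyz',[np.pi,0,yaw]); rv=np.degrees((R.inv()*T).as_rotvec())
    return np.round(d,2),np.round(rv,2)
E
python3 - <<'E'
from h import *
print(delta([448,252,190],p=[237.145,496.237,213.446],rot=[np.pi,0,2.696]))
print(read_state()['eef_rot'])
E
```

```text
(array([-29.55, -12.95,   2.34]), array([  0.  ,   0.  , -25.53]))
[-3.14066338e+00 -5.09914643e-05  2.69576937e+00]
```

>>> send_rows(
  rows=[
    [-5, -2.2, 0, 0, 0, -4],
    [-10, -4.4, 0, 0, 0, -8],
    [-15, -6.6, 0.5, 0, 0, -13],
    [-20, -8.8, 1, 0, 0, -18],
    [-25, -11, 1.6, 0, 0, -23],
    [-29.55, -12.95, 2.35, 0, 0, -25.5],
    [-29.55, -12.95, 2.35, 0, 0, -25.5],
    [-29.55, -12.95, 2.35, 0, 0, -25.5],
  ],
  hand=1,
  grip_force=15,
)

```text
clock: 1.15
eef_pos: [447.7, 252.2, 189.9]
eef_rot: [3.142, -0.0, 3.14]
wrist_force: [-0.1, -0.6, 0.5]
finger_gap: 94.0
```

```bash
python3 - <<'E'
from m import *
s=read_state();print(s['clock'],np.round(s['eef_pos'],1),np.round(s['eef_rot'],4),np.round(s['joints'],2))
d=shot('wrist','w1')
s=read_state();print(np.round(s['eef_pos'],1), np.round(s['qd'],3))
E
```

```text
1.15 [447.7 252.2 189.9] [ 3.1415e+00 -4.0000e-04  3.1401e+00] [ 0.44  0.24  1.65  0.    1.25 -1.13]
[447.4 252.6 190. ] [ 0.013 -0.002  0.    -0.    -0.    -0.006]
```

View pics/w1.png

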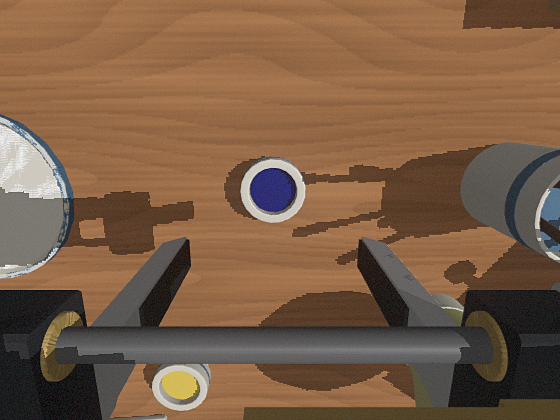

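```bash
python3 - <<'E'
from m import *
d=load('w1'); im=d['image'].astype(np.uint8)
hsv=cv2.cvtColor(im,cv2.COLOR_BGR2HSV)
u,v=273,190
c=im[v-45:v+45,u-50:u+50]
cv2.imwrite('pics/w1c.png',cv2.resize(c,None,fx=6,fy=6,interpolation=cv2.INTER_NEAREST))
m=(hsv[...,1]<60)&(hsv[...,2]>110)
n,l,st,cc=cv2.connectedComponentsWithStats(m.astype(np.uint8))
for i in range(1,n):
    if st[i][4]>300 and abs(cc[i][0]-u)<30 and abs(cc[i][1]-v)<30:
        cs,h=cv2.findContours((l==i).astype(np.uint8),cv2.RETR_CCOMP,cv2.CHAIN_APPROX_NONE)
        for q in cs:
            if len(q)>40:
                e=cv2.fitEllipse(q);print(st[i],np.round(e[0],2),np.round(e[1],2),np.round(onplane(d,*e[0],26),1))
b=blob(masks(im)['blue'],u,v); e=cv2.fitEllipse(b[2]);print('paint',np.round(e[0],2),np.round(e[1],2),np.round(onplane(d,*e[0],18),1))
E
```

```text
[ 240  157   66   66 1640] [272.74 189.88] [63.42 64.89] [445.5 252.5  26. ]
[ 240  157   66   66 1640] [273.17 190.15] [45.8 48.6] [445.7 252.9  26. ]
paint [272.57 189.32] [42.58 44.1 ] [446.7 252.3  18. ]
```

View pics/w1c.png

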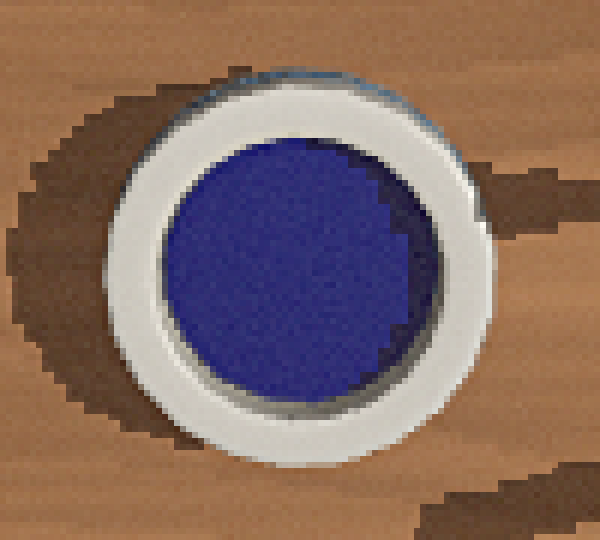

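The wrist view shows the blue dish's rim centred at about (273,190), between the fingers, which puts it at (446,252.6). I'll descend and take a second view to check its height.

>>> send_rows(
  rows=[
    [0.2, 0.05, 5, 0, 0, 0],
    [0.2, 0.05, 10, 0, 0, 0],
    [0.2, 0.05, 10, 0, 0, 0],
    [0.2, 0.05, 10, 0, 0, 0],
  ],
)

```text
clock: 1.7
eef_pos: [446.5, 253.4, 92.0]
eef_rot: [3.141, 0.002, -3.141]
wrist_force: [0.3, 0.2, 0.0]
finger_gap: 93.8
```

```bash
cat >> m.py <<'E'
def ring(im,u,v,smax=60,vmin=110,tol=30,minlen=40):
    hsv=cv2.cvtColor(im,cv2.COLOR_BGR2HSV)
    m=((hsv[...,1]<smax)&(hsv[...,2]>vmin)).astype(np.uint8)
    n,l,st,cc=cv2.connectedComponentsWithStats(m); out=[]
    for i in range(1,n):
        if st[i][4]>300 and abs(cc[i][0]-u)<tol and abs(cc[i][1]-v)<tol:
            cs,h=cv2.findContours((l==i).astype(np.uint8),cv2.RETR_CCOMP,cv2.CHAIN_APPROX_NONE)
            for q in cs:
                if len(q)>minlen: out.append((cv2.fitEllipse(q),q))
    return out
E
python3 - <<'E'
from m import *
s=read_state();print(s['clock'],np.round(s['eef_pos'],1))
d=shot('wrist','w2');im=d['image'].astype(np.uint8)
a=load('w1')
u,v=proj(d,[446,252.6,26]);print('pred',u,v)
for e,q in ring(im,u,v): print(np.round(e[0],2),np.round(e[1],2),np.round(onplane(d,*e[0],26),1))
b=blob(masks(im)['blue'],u,v); e=cv2.fitEllipse(b[2]);print('paint',np.round(e[0],2),np.round(e[1],2),np.round(onplane(d,*e[0],18),1))
E
```

```text
1.7 [446.5 253.4  92. ]
pred 270.83025857989463 221.27872576404934
[270.92 219.52] [86.69 89.53] [444.7 252.7  26. ]
[270.67 220.9 ] [61.77 67.56] [445.7 252.5  26. ]
paint [270.45 218.95] [56.55 60.75] [446.7 252.3  18. ]
```

View pics/w2.png

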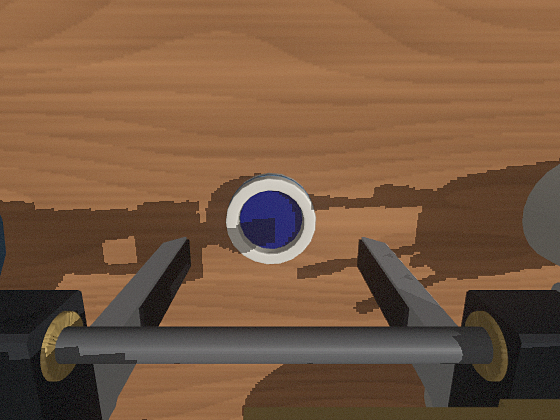

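```bash
python3 - <<'E'
from m import *
a=load('w1');b=load('w2');S=load('scene0');D=load('side0')
print(tri([ray(a,273.17,190.15),ray(b,270.67,220.9)]))
r=ring(S['image'].astype(np.uint8),402,265,70,125,12,20);r2=ring(D['image'].astype(np.uint8),204,163,70,125,12,15)
for e,q in r+r2: print(np.round(e[0],1),np.round(e[1],1))
s=read_state();print(s['clock'],np.round(s['eef_pos'],1), s['finger_gap'])
print(tri([ray(a,273.17,190.15),ray(b,270.67,220.9),ray(S,*min(r,key=lambda x:x[0][1][1])[0][0])]))
E
```

```text
(array([445.72925407, 252.69766826,  25.99114344]), [0.2137919551025019, 0.21379195510256682])
[401.8 265.3] [25.1 29.5]
[402.  264.2] [14.9 19.2]
1.75 [446.7 253.4  92.2] 93.8797951202555
(array([446.14689188, 252.36878074,  24.69622229]), [0.55117273914969, 0.10591994604191496, 0.6569173759092976])
```

>>> send_rows(
  rows=[
    [0, 0, 4, 0, 0, 0],
    [0, 0, 6.5, 0, 0, 0],
    [0, 0, 7.8, 0, 0, 0],
    [0, 0, 7.8, 0, 0, 0],
    [0, 0, 7.8, 0, 0, 0],
  ],
)

```text
clock: 2.38
eef_pos: [446.6, 252.8, 13.3]
eef_rot: [3.141, 0.002, 3.141]
wrist_force: [0.8, -0.9, 0.3]
finger_gap: 93.9
```

```bash
python3 - <<'E'
from m import *
s=read_state();print(s['clock'],np.round(s['eef_pos'],1),np.round(s['wrist_force'],1),s['finger_gap'])
d=shot('wrist','w3');s=read_state();print(np.round(s['eef_pos'],1))
E
```

```text
2.375 [446.6 252.8  13.3] [ 0.8 -0.9  0.3] 93.94650733254413
[446.6 252.8  13.2]
```

View pics/w3.png

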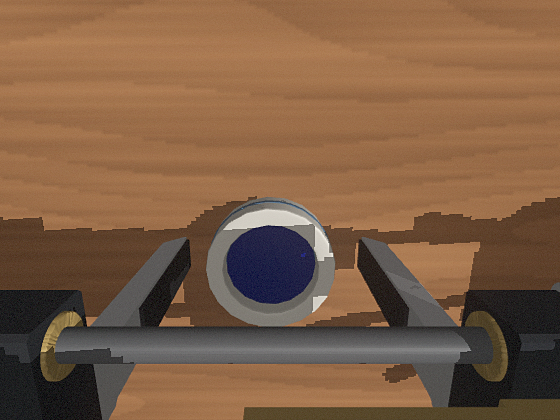

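The dish sits centrally between the open fingers at about (270,262), so I'll close on it.

>>> send_rows(
  rows=[
    [0, 0, 0, 0, 0, 0],
    [0, 0, 0, 0, 0, 0],
    [0, 0, 0, 0, 0, 0],
    [0, 0, 0, 0, 0, 0],
    [0, 0, 0, 0, 0, 0],
    [0, 0, 0, 0, 0, 0],
  ],
  hand=-1,
  grip_force=20,
)

```text
clock: 3.18
eef_pos: [446.0, 252.5, 12.1]
eef_rot: [-3.142, 0.0, 3.141]
wrist_force: [-1.6, -1.2, 4.2]
finger_gap: 66.5
```

```bash
python3 - <<'E'
from m import *
s=read_state();print(s['clock'],np.round(s['eef_pos'],1),np.round(s['wrist_force'],1),s['finger_gap'])
d=shot('wrist','w4');im=d['image'].astype(np.uint8)
b=blob(masks(im)['blue'],270,262,40); e=cv2.fitEllipse(b[2]);print('paint',np.round(e[0],2),np.round(e[1],2),np.round(onplane(d,*e[0],18),1))
E
```

```text
3.175 [446.  252.5  12.1] [-1.6 -1.2  4.2] 66.53210370916322
paint [273.54 265.95] [77.02 87.56] [446.9 253.6  18. ]
```

View pics/w4.png

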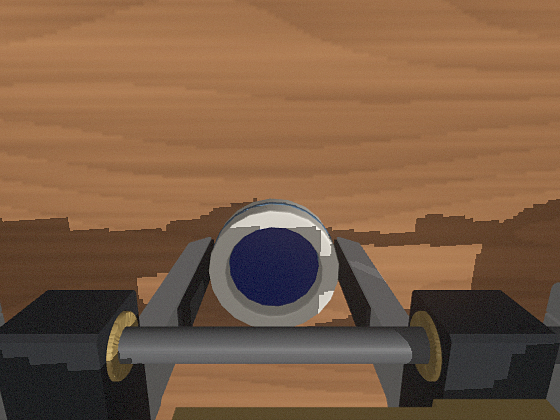

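>>> send_rows(
  rows=[
    [0, 0, -2, 0, 0, 0],
    [0, 0, -6, 0, 0, 0],
    [-0.5, -3, -10, 0, 0, 0],
    [-1.5, -7, -14, 0, 0, 0],
    [-2.5, -11.5, -16.8, 0, 0, 0],
    [-3.5, -16, -16.8, 0, 0, 0],
    [-4.5, -20.5, -16.8, 0, 0, 0],
    [-5.5, -25, -16.8, 0, 0, 0],
    [-6.5, -29, -16.8, 0, 0, 0],
    [-7, -31, -16.8, 0, 0, 0],
    [-7, -31, -16.8, 0, 0, 0],
    [-7, -31, -16.8, 0, 0, 0],
  ],
)

```text
clock: 4.72
eef_pos: [515.5, -56.6, 179.8]
eef_rot: [3.141, -0.0, 3.142]
wrist_force: [0.1, 0.9, -1.1]
finger_gap: 66.6
```

```bash
python3 - <<'E'
from m import *
s=read_state();print(s['clock'],np.round(s['eef_pos'],1),np.round(s['wrist_force'],1),s['finger_gap'])
d=shot('wrist','w5');im=d['image'].astype(np.uint8)
s=read_state();print(np.round(s['eef_pos'],1))
print(proj(d,[456,-57,6]))
E
```

```text
4.725 [515.5 -56.6 179.8] [ 0.1  0.9 -1.1] 66.56748016121972
[515.5 -56.5 179.9]
(np.float64(272.0266507344919), np.float64(130.7261271414639))
```

View pics/w5.png

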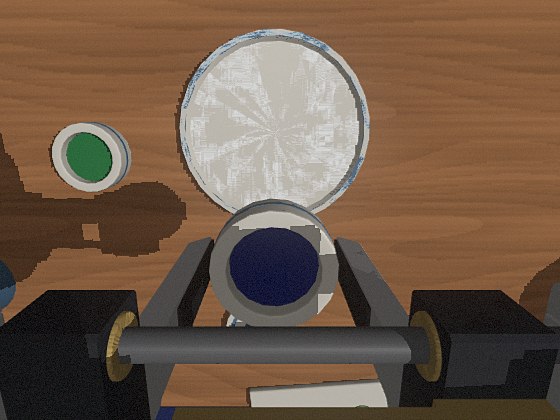

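```bash
cat >> m.py <<'E'
def platefit(d,vmax,umin=0,umax=560):
    im=d['image'].astype(np.uint8);hsv=cv2.cvtColor(im,cv2.COLOR_BGR2HSV)
    h,s,v=[hsv[...,i].astype(int) for i in range(3)]
    res={}
    wood=((h<25)|(h>165))&(s>70)
    for nm,m in [('outer',(~wood)&(v>60)),('inner',(s<60)&(v>120))]:
        m=m.astype(np.uint8); m[vmax:]=0; m[:,:umin]=0; m[:,umax:]=0
        m=cv2.morphologyEx(m,cv2.MORPH_OPEN,np.ones((3,3),np.uint8))
        n,l,st,cc=cv2.connectedComponentsWithStats(m); i=1+np.argmax(st[1:,4])
        cs,_=cv2.findContours((l==i).astype(np.uint8),cv2.RETR_EXTERNAL,cv2.CHAIN_APPROX_NONE)
        q=max(cs,key=len); q=cv2.convexHull(q) if nm=='inner' else q
        q=q[(q[:,0,1]<vmax-3)]; e=cv2.fitEllipse(q); res[nm]=(e,q)
    return res
E
python3 - <<'E'
from m import *
d=load('w5'); r=platefit(d,196)
im=d['image'].astype(np.uint8).copy()
for k,(e,q) in r.items():
    print(k,np.round(e[0],2),np.round(e[1],2),len(q))
    for z in (6,11): print(z,np.round(onplane(d,*e[0],z),1))
    # map contour points to plane, fit circle
    for z in (6,8,11):
        P=np.array([onplane(d,*p[0],z)[:2] for p in q]); A=np.c_[2*P,np.ones(len(P))]; x=np.linalg.lstsq(A,(P**2).sum(1),rcond=None)[0]; rr=np.sqrt(x[2]+x[0]**2+x[1]**2)
        print('  circ z',z,np.round(x[:2],1),round(rr,1),'rms',np.round(np.std(np.hypot(*(P-x[:2]).T)),2))
    cv2.ellipse(im,e,(0,0,255),1)
cv2.imwrite('pics/w5f.png',im)
E
```

```text
outer [274.17 125.56] [189.19 193.66] 408
6 [451.  -54.9   6. ]
11 [450.9 -54.9  11. ]
  circ z 6 [457.7 -54.9] 92.9 rms 0.35
  circ z 8 [457.6 -54.9] 92.4 rms 0.35
  circ z 11 [457.4 -54.9] 91.6 rms 0.35
inner [268.69 126.53] [177.57 193.44] 35
6 [452.  -60.3   6. ]
11 [451.8 -60.2  11. ]
  circ z 6 [455.9 -60.5] 88.5 rms 1.49
  circ z 8 [455.8 -60.5] 88.0 rms 1.48
  circ z 11 [455.7 -60.4] 87.2 rms 1.47
```

View pics/w5f.png

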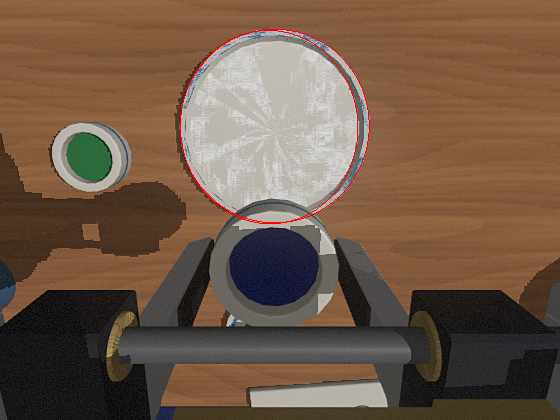

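The plate's outer edge fits a circle centred at (457.5,-55) with radius 92 mm against the given 91. The two-view centre was (456,-57) at height 5. I'll aim for (457,-56).

>>> send_rows(
  rows=[
    [2, 0.05, 3, 0, 0, 0],
    [4, 0.1, 7, 0, 0, 0],
    [6, 0.15, 11, 0, 0, 0],
    [6, 0.15, 14, 0, 0, 0],
    [6, 0.15, 15, 0, 0, 0],
    [6, 0.15, 15.7, 0, 0, 0],
    [6, 0.15, 16, 0, 0, 0],
    [6, 0.15, 16, 0, 0, 0],
    [6, 0.15, 16, 0, 0, 0],
  ],
)

```text
clock: 5.9
eef_pos: [456.0, -56.1, 20.4]
eef_rot: [-3.141, 0.001, 3.141]
wrist_force: [-0.0, -0.5, -1.4]
finger_gap: 66.7
```

```bash
python3 - <<'E'
from m import *
s=read_state();print(s['clock'],np.round(s['eef_pos'],1),np.round(s['wrist_force'],1),s['finger_gap'])
d=shot('side','s6');im=d['image'].astype(np.uint8)
w=shot('wrist','w6')
s=read_state();print(np.round(s['eef_pos'],1),np.round(s['wrist_force'],1))
cv2.imwrite('pics/s6c.png',cv2.resize(im[170:270,180:320],None,fx=5,fy=5,interpolation=cv2.INTER_CUBIC))
E
```

```text
5.9 [456.  -56.1  20.4] [-0.  -0.5 -1.4] 66.65016252550167
[455.9 -56.1  20.3] [-0.2  0.6 -1.1]
```

View pics/s6c.png

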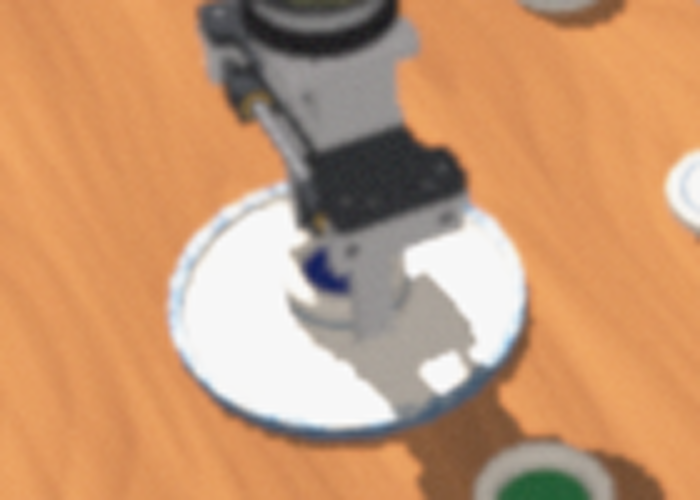

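View pics/w6.png

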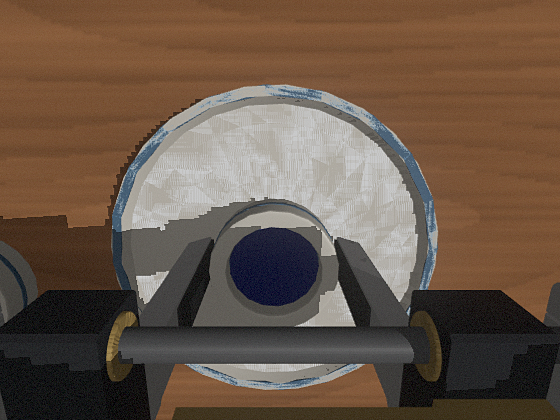

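The plate spans u of about 111 to 437 in the wrist view and the dish sits at u≈274, so it's centred. I'll lower the last 2 mm gently.

>>> send_rows(
  rows=[
    [0, 0, 0.1, 0, 0, 0],
    [0, 0, 0.2, 0, 0, 0],
    [0, 0, 0.2, 0, 0, 0],
    [0, 0, 0.2, 0, 0, 0],
  ],
)

```text
clock: 6.5
eef_pos: [455.8, -56.0, 18.1]
eef_rot: [-3.142, 0.0, 3.141]
wrist_force: [-2.2, 0.1, 2.7]
finger_gap: 66.2
```

>>> send_rows(
  rows=[
    [0, 0, 0, 0, 0, 0],
    [0, 0, 0, 0, 0, 0],
    [0, 0, 0, 0, 0, 0],
    [0, 0, 0, 0, 0, 0],
    [0, 0, -1, 0, 0, 0],
    [0, 0, -4, 0, 0, 0],
    [0, 0, -9, 0, 0, 0],
    [0, 0, -15, 0, 0, 0],
    [-1, 0, -17, 0, 0, 0],
    [-1, 0, -17, 0, 0, 0],
    [-1, 0, -17, 0, 0, 0],
  ],
  hand=1,
)

```text
clock: 7.88
eef_pos: [464.9, -55.9, 186.9]
eef_rot: [3.141, -0.002, 3.141]
wrist_force: [1.0, -0.3, 0.4]
finger_gap: 94.4
```

```bash
cat >> m.py <<'E'
def circ(d,q,z):
    P=np.array([onplane(d,*p[0],z)[:2] for p in q]); A=np.c_[2*P,np.ones(len(P))]; x=np.linalg.lstsq(A,(P**2).sum(1),rcond=None)[0]; rr=np.sqrt(x[2]+x[0]**2+x[1]**2)
    return np.round(x[:2],1),round(float(rr),1),round(float(np.std(np.hypot(*(P-x[:2]).T))),2)
E
python3 - <<'E'
from m import *
s=read_state();print(s['clock'],np.round(s['eef_pos'],1),np.round(s['wrist_force'],1),s['finger_gap'])
w=shot('wrist','w7');im=w['image'].astype(np.uint8)
print(proj(w,[456.5,-56,32]))
b=blob(masks(im)['blue'],*proj(w,[456.5,-56,24]));print('paint',circ(w,b[2],24))
E
```

```text
7.875 [464.9 -55.9 186.9] [ 1.  -0.3  0.4] 94.44865919201764
(np.float64(272.32806519507756), np.float64(185.8064361650499))
paint (array([457.2, -56.9]), 21.2, 0.89)
```

View pics/w7.png

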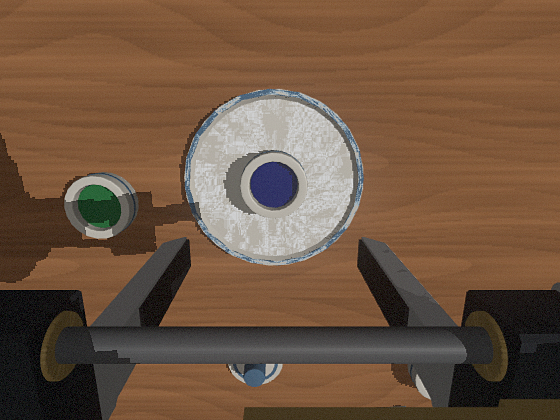

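```bash
python3 - <<'E'
from m import *
w=load('w7');im=w['image'].astype(np.uint8)
r=platefit(w,300,175,370)
print('plate',[circ(w,r['outer'][1],z) for z in (8,11)])
for vm in (90,110,130):
    hsv=cv2.cvtColor(im,cv2.COLOR_BGR2HSV)
    m=((hsv[...,1]>70)|(hsv[...,2]<vm)).astype(np.uint8)
    b=blob(m,274,185,15); print(vm,'well',np.round(b[0],1),b[1][4],circ(w,b[2],32))
cv2.imwrite('pics/w7c.png',cv2.resize(im[135:235,214:334],None,fx=6,fy=6,interpolation=cv2.INTER_NEAREST))
E
```

```text
plate [(array([458. , -54.8]), 92.3, 0.61), (array([457.4, -54.8]), 91.5, 0.6)]
90 well [274.  184.5] 1769 (array([455.7, -54.3]), 22.8, 0.68)
110 well [274.1 185. ] 1826 (array([456.2, -54.3]), 23.2, 0.6)
130 well [274.1 185.2] 1860 (array([456.4, -54.3]), 23.4, 0.5)
```

View pics/w7c.png

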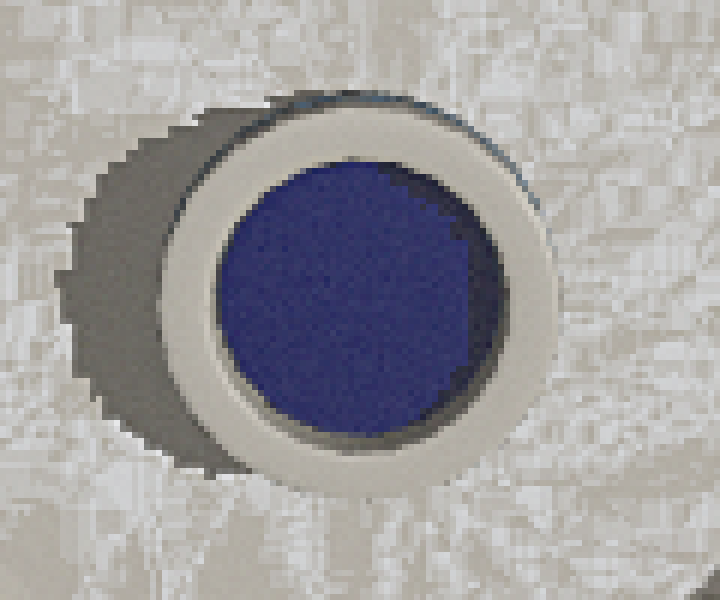

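The blue dish's well is at (456.4,-54.3) and the plate centre at (457.5,-54.8), so it's about 1 mm off. Next is the yellow dish.

>>> send_rows(
  rows=[
    [-3, 2.6, 0, 0, 0, 0],
    [-7, 6.2, 0, 0, 0, 0],
    [-11, 9.8, 0, 0, 0, 0],
    [-15, 13.4, 0, 0, 0, 0],
    [-19, 17, 0, 0, 0, 0],
    [-22, 19.7, 0, 0, 0, 0],
    [-22, 19.7, 0, 0, 0, 0],
    [-22, 19.7, 0, 0, 0, 0],
  ],
)

```text
clock: 8.93
eef_pos: [685.2, 140.3, 186.7]
eef_rot: [-3.141, -0.002, 3.141]
wrist_force: [-0.7, -0.4, 0.3]
finger_gap: 94.0
```

```bash
cat >> m.py <<'E'
def well(d,u,v,z,tol=25,vmin=110):
    r=ring(d['image'].astype(np.uint8),u,v,70,vmin,tol)
    return [(np.round(e[0],1),circ(d,q,z)) for e,q in r]
E
python3 - <<'E'
from m import *
s=read_state();print(s['clock'],np.round(s['eef_pos'],1),np.round(s['wrist_force'],1),s['finger_gap'])
w=shot('wrist','w8');im=w['image'].astype(np.uint8)
u,v=proj(w,[686,141,26]);print(u,v)
for x in well(w,u,v,26): print(x)
E
```

```text
8.925 [685.2 140.3 186.7] [-0.7 -0.4  0.3] 93.9734938901469
273.3062812743938 193.78111446063392
(array([274. , 190.9]), (array([683.8, 141.7]), 32.5, 0.56))
(array([274.3, 191.1]), (array([683.8, 142. ]), 23.9, 0.68))
```

View pics/w8.png

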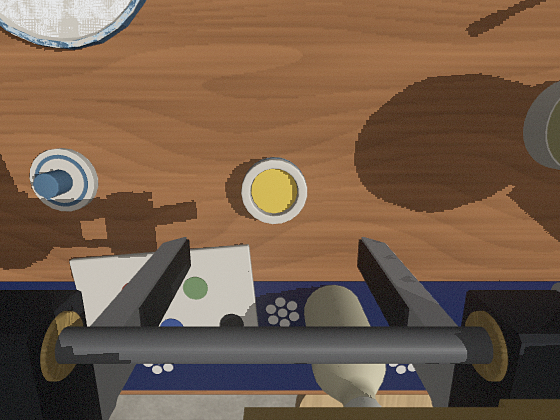

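The wrist view shows the yellow dish at (274,191), centred at (683.8,141.8), with the fingers astride. I'll descend with one more look for its height.

>>> send_rows(
  rows=[
    [0.1, 0, 5, 0, 0, 0],
    [0.2, -0.05, 9.8, 0, 0, 0],
    [0.2, -0.05, 9.8, 0, 0, 0],
    [0.2, -0.05, 9.8, 0, 0, 0],
  ],
)

```text
clock: 9.48
eef_pos: [684.7, 140.0, 92.7]
eef_rot: [3.141, 0.003, 3.14]
wrist_force: [-0.6, 0.0, 0.9]
finger_gap: 93.9
```

```bash
python3 - <<'E'
from m import *
s=read_state();print(s['clock'],np.round(s['eef_pos'],1),np.round(s['wrist_force'],1),s['finger_gap'])
w=shot('wrist','w9');im=w['image'].astype(np.uint8)
u,v=proj(w,[684,141.5,26])
for x in well(w,u,v,26,25,80): print(x)
a=load('w8')
e1=min(ring(a['image'].astype(np.uint8),274,191,70,110,25),key=lambda t:t[0][1][1])[0];e2=min(ring(im,u,v,70,80,25),key=lambda t:t[0][1][1])[0]
print(e1[0],e2[0],tri([ray(a,*e1[0]),ray(w,*e2[0])]))
u,v=272,190
for x in well(load('w1'),273,190,26): print('w1',x)
E
```

```text
9.475 [684.7 140.   92.7] [-0.6  0.   0.9] 93.9065673178545
(array([274.3, 217.6]), (array([682.8, 141.6]), 33.1, 0.89))
(array([274.1, 217.8]), (array([682.4, 141.5]), 22.9, 0.38))
(274.2847595214844, 191.14822387695312) (274.1343994140625, 217.84654235839844) (array([686.94890225, 141.76808544,   9.83194842]), [0.22189122843983433, 0.22189122843976553])
w1 (array([272.7, 190. ]), (array([446.3, 252.5]), 32.5, 0.61))
w1 (array([273.2, 190.2]), (array([446.2, 252.9]), 23.8, 0.61))
```

View pics/w9.png

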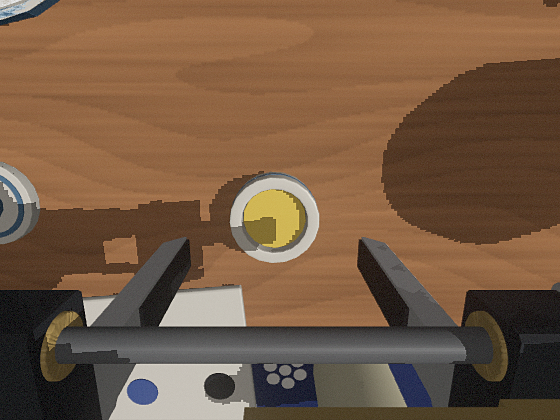

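```bash
python3 - <<'E'
from m import *
S=load('scene0');a=load('w8');w=load('w9')
r=ring(S['image'].astype(np.uint8),303,304,70,125,14,20)
for e,q in r: print(np.round(e[0],1),np.round(e[1],1))
e=min(r,key=lambda x:x[0][1][1])[0]
print(tri([ray(S,*e[0]),ray(a,274.3,191.15)]),tri([ray(S,*e[0]),ray(w,274.1,217.8)]))
s=read_state();print(s['clock'],np.round(s['eef_pos'],2),np.round(s['eef_rot'],4))
E
```

```text
[303.8 304. ] [27.8 30.5]
[303.4 303. ] [18.4 21.1]
(array([684.22278422, 141.10829136,  23.83248297]), [0.9688869980523941, 0.9688869980522385]) (array([683.50249921, 140.60645003,  21.96845723]), [0.9706163023523539, 0.9706163023522937])
9.525 [684.91 140.15  93.09] [3.141  0.0039 3.1405]
```

The wide baseline (scene and wrist) puts the yellow rim at about 24 mm, against 26 given, and the rim diameter matches. The narrow wrist pair was ill-conditioned, giving about 10 mm. I'll go down to grasp.

>>> send_rows(
  rows=[
    [0, 0, 4, 0, 0, 0],
    [0, 0, 6.5, 0, 0, 0],
    [0, 0, 7.8, 0, 0, 0],
    [0, 0, 7.8, 0, 0, 0],
    [0, 0, 7.8, 0, 0, 0],
    [0, 0, 7.8, 0, 0, 0],
    [0, 0, 7.8, 0, 0, 0],
  ],
)

```text
clock: 10.4
eef_pos: [684.1, 140.3, 12.6]
eef_rot: [3.141, 0.001, 3.141]
wrist_force: [-0.6, 0.7, 0.4]
finger_gap: 94.1
```

```bash
python3 - <<'E'
from m import *
s=read_state();print(s['clock'],np.round(s['eef_pos'],1),np.round(s['eef_rot'],4),np.round(s['wrist_force'],1),s['finger_gap'])
w=shot('wrist','w10');im=w['image'].astype(np.uint8)
E
```

```text
10.4 [684.1 140.3  12.6] [3.1415e+00 9.0000e-04 3.1409e+00] [-0.6  0.7  0.4] 94.10868495112311
```

View pics/w10.png

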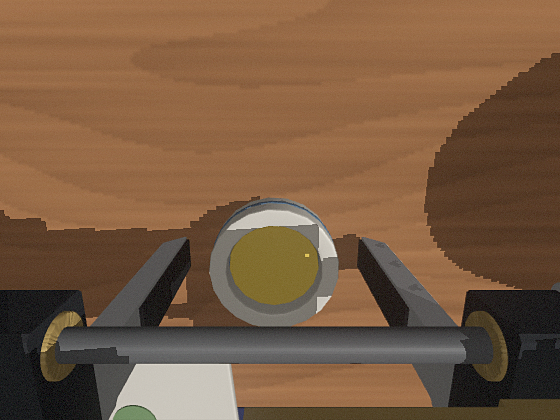

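The yellow dish is centred between the fingers at (274,265). I'll close on it.

>>> send_rows(
  rows=[
    [0, 0, 0, 0, 0, 0],
    [0, 0, 0, 0, 0, 0],
    [0, 0, 0, 0, 0, 0],
    [0, 0, 0, 0, 0, 0],
    [0, 0, 0, 0, 0, 0],
    [0, 0, 0, 0, 0, 0],
  ],
  hand=-1,
  grip_force=20,
)

```text
clock: 11.2
eef_pos: [683.8, 140.3, 11.9]
eef_rot: [3.142, 0.0, 3.141]
wrist_force: [0.2, -0.4, 0.2]
finger_gap: 64.8
```

```bash
python3 - <<'E'
from m import *
s=read_state();print(s['clock'],np.round(s['eef_pos'],1),np.round(s['eef_rot'],4),np.round(s['wrist_force'],1),s['finger_gap'])
w=shot('wrist','w11');im=w['image'].astype(np.uint8)
b=blob(masks(load('w6')['image'].astype(np.uint8))['blue'],273,266,40); e=cv2.fitEllipse(b[2]);print('w6 blue',np.round(e[0],2),np.round(e[1],2),b[1])
b=blob(masks(load('w4')['image'].astype(np.uint8))['blue'],273,266,40); e=cv2.fitEllipse(b[2]);print('w4 blue',np.round(e[0],2),np.round(e[1],2),b[1])
hsv=cv2.cvtColor(im,cv2.COLOR_BGR2HSV);m=(hsv[...,0]>15)&(hsv[...,0]<36)&(hsv[...,1]>130)
m[:200]=0;m[320:]=0;m[:,:215]=0;m[:,335:]=0
b=blob(m,273,266,40); e=cv2.fitEllipse(b[2]);print('w11 yel',np.round(e[0],2),np.round(e[1],2),b[1])
E
```

```text
11.2 [683.8 140.3  11.9] [3.1416 0.     3.1409] [ 0.2 -0.4  0.2] 64.78640434123484
w6 blue [272.69 268.48] [70.38 90.05] [ 230  228   89   78 4473]
w4 blue [273.54 265.95] [77.02 87.56] [ 230  228   89   78 5266]
w11 yel [273.52 265.57] [77.52 87.96] [ 230  227   88   79 5470]
```

View pics/w11.png

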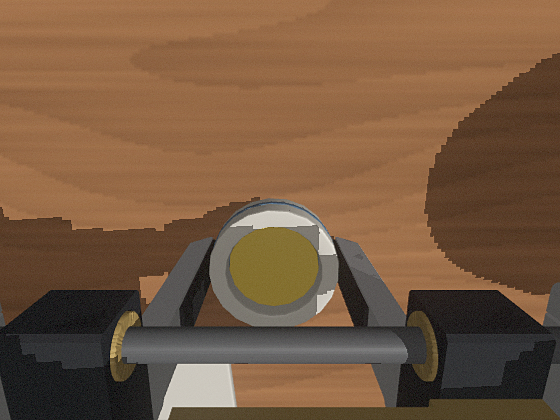

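>>> send_rows(
  rows=[
    [0, 0, -2, 0, 0, 0],
    [0, 0, -6, 0, 0, 0],
    [1.5, -1.8, -10, 0, 0, 0],
    [4.5, -5.3, -11.8, 0, 0, 0],
    [8, -9.4, -11.8, 0, 0, 0],
    [11.5, -13.4, -11.8, 0, 0, 0],
    [14.5, -17, -11.8, 0, 0, 0],
    [16.3, -19.1, -11.8, 0, 0, 0],
    [16.8, -19.65, -11.8, 0, 0, 0],
    [16.8, -19.65, -11.8, 0, 0, 0],
    [16.8, -19.65, -11.8, 0, 0, 0],
  ],
)

```text
clock: 12.62
eef_pos: [516.3, -55.3, 130.1]
eef_rot: [3.142, 0.0, -3.141]
wrist_force: [-0.3, 0.3, -1.9]
finger_gap: 64.8
```

```bash
python3 - <<'E'
from m import *
s=read_state();print(s['clock'],np.round(s['eef_pos'],1),np.round(s['eef_rot'],4),np.round(s['wrist_force'],1),s['finger_gap'])
w=shot('wrist','w12');im=w['image'].astype(np.uint8)
hsv=cv2.cvtColor(im,cv2.COLOR_BGR2HSV)
u,v=proj(w,[456,-56,32]);print(u,v)
for vm in (110,130):
    m=((hsv[...,1]>70)|(hsv[...,2]<vm)).astype(np.uint8); 
    b=blob(m,u,v,20); print(vm,b and (b[0],b[1],circ(w,b[2],32)))
E
```

```text
12.625 [516.3 -55.3 130.1] [ 3.1415e+00  4.0000e-04 -3.1415e+00] [-0.3  0.3 -1.9] 64.80556397527579
271.35600120056614 134.59661995563022
110 (array([273.54162521, 134.38374793]), array([ 243,  103,   62,   64, 3015], dtype=int32), (array([456.4, -54.3]), 23.3, 0.39))
130 (array([273.61380658, 134.49625529]), array([ 243,  103,   62,   64, 3071], dtype=int32), (array([456.5, -54.3]), 23.5, 0.34))
```

View pics/w12.png

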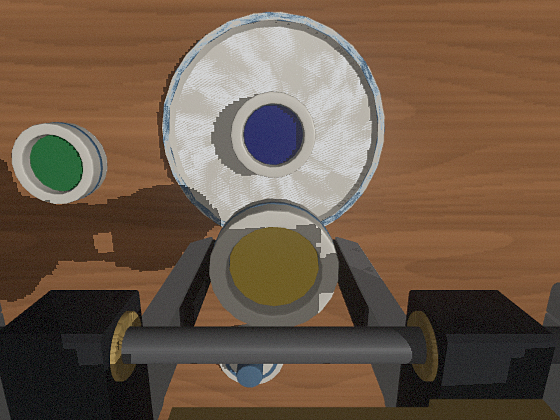

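```bash
python3 - <<'E'
from m import *
w=load('w12');im=w['image'].astype(np.uint8);hsv=cv2.cvtColor(im,cv2.COLOR_BGR2HSV)
m=(hsv[...,0]>15)&(hsv[...,0]<36)&(hsv[...,1]>130)
m[:200]=0;m[320:]=0;m[:,:215]=0;m[:,335:]=0
b=blob(m,273,266,40); print('held paint',circ(w,b[2],136.1))
# held ring outer upper part
r=ring(im,273,262,70,80,30)
for e,q in r: print(np.round(e[0],1),np.round(e[1],1),circ(w,q,144.1))
# same for cobalt in w4 and w6
for n,z in (('w4',12.1),('w6',20.3)):
    d=load(n);bb=blob(masks(d['image'].astype(np.uint8))['blue'],273,266,40);print(n,circ(d,bb[2],z+6))
r=platefit(w,196,150,400);print('plate',[circ(w,r['outer'][1],z) for z in (8,11)])
E
```

```text
held paint (array([517.8, -54.3]), 22.6, 0.43)
w4 (array([447.6, 253.6]), 22.5, 0.43)
w6 (array([459.4, -55.3]), 21.3, 2.11)
plate [(array([457.3, -54.8]), 92.4, 0.58), (array([457.1, -54.8]), 91.5, 0.57)]
```

Both estimates of where to release (455.8,-56.0 and 456.3,-55.3) agree to within 1 mm. I'll move above and stop about 4 mm short of contact.

>>> send_rows(
  rows=[
    [2, 0, 1, 0, 0, 0],
    [4.5, 0.02, 2.5, 0, 0, 0],
    [6, 0.02, 5, 0, 0, 0],
    [6, 0.02, 7, 0, 0, 0],
    [6, 0.02, 7.8, 0, 0, 0],
    [6, 0.02, 8.2, 0, 0, 0],
    [6, 0.02, 8.2, 0, 0, 0],
    [6, 0.02, 8.2, 0, 0, 0],
    [6, 0.02, 8.2, 0, 0, 0],
  ],
)

```text
clock: 13.8
eef_pos: [455.9, -55.9, 48.3]
eef_rot: [-3.141, 0.001, 3.141]
wrist_force: [1.2, -0.0, -1.2]
finger_gap: 65.0
```

```bash
python3 - <<'E'
from m import *
s=read_state();print(s['clock'],np.round(s['eef_pos'],1),np.round(s['eef_rot'],4),np.round(s['wrist_force'],1),s['finger_gap'])
d=shot('side','s13');im=d['image'].astype(np.uint8);c=shot('scene','c13')['image'].astype(np.uint8)
w=shot('wrist','w13')
cv2.imwrite('pics/s13c.png',np.hstack([cv2.resize(im[160:260,190:300],(440,400),interpolation=cv2.INTER_CUBIC),cv2.resize(c[140:220,260:348],(352,400)[:1]+(400,),interpolation=cv2.INTER_CUBIC)]))
E
```

```text
13.8 [455.9 -55.9  48.3] [-3.1414e+00  6.0000e-04  3.1409e+00] [ 1.2 -0.  -1.2] 65.00820415858786
```

View pics/s13c.png

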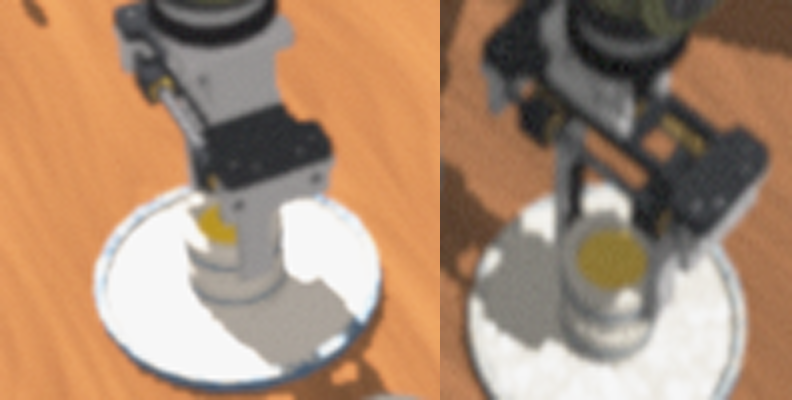

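View pics/w13.png

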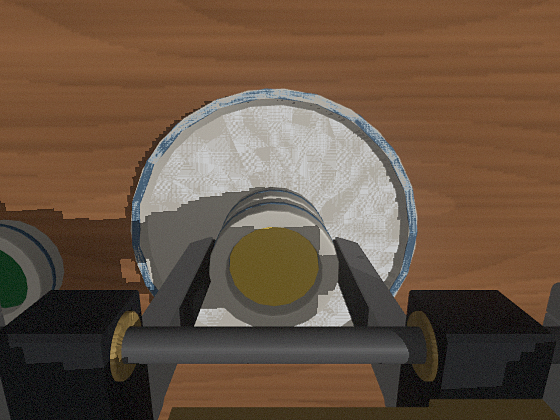

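Both side views show the yellow dish squarely above the blue one with a small gap. I'll lower it to contact.

>>> send_rows(
  rows=[
    [0, 0, 0.1, 0, 0, 0],
    [0, 0, 0.25, 0, 0, 0],
    [0, 0, 0.4, 0, 0, 0],
    [0, 0, 0.4, 0, 0, 0],
    [0, 0, 0.4, 0, 0, 0],
    [0, 0, 0.4, 0, 0, 0],
  ],
)

```text
clock: 14.7
eef_pos: [455.7, -55.8, 44.0]
eef_rot: [3.142, 0.0, 3.141]
wrist_force: [0.3, 0.8, -1.8]
finger_gap: 64.9
```

>>> send_rows(
  rows=[
    [0, 0, 0.05, 0, 0, 0],
    [0, 0, 0.1, 0, 0, 0],
    [0, 0, 0.1, 0, 0, 0],
  ],
)

```text
clock: 15.08
eef_pos: [455.8, -55.8, 43.7]
eef_rot: [-3.142, 0.0, 3.141]
wrist_force: [-6.1, 1.6, 12.2]
finger_gap: 64.6
```

Contact is firm at 12 N. I'll ease off 0.5 mm, then open.

>>> send_rows(
  rows=[
    [0, 0, -0.05, 0, 0, 0],
    [0, 0, -0.05, 0, 0, 0],
  ],
)

```text
clock: 15.32
eef_pos: [455.8, -55.8, 43.8]
eef_rot: [-3.142, 0.0, 3.141]
wrist_force: [-3.5, 0.9, 7.7]
finger_gap: 65.2
```

>>> send_rows(
  rows=[
    [0, 0, 0, 0, 0, 0],
    [0, 0, 0, 0, 0, 0],
    [0, 0, 0, 0, 0, 0],
    [0, 0, 0, 0, 0, 0],
    [0, 0, -1, 0, 0, 0],
    [0, 0, -4, 0, 0, 0],
    [0, 0, -9, 0, 0, 0],
    [-1, 0, -14, 0, 0, 0],
    [-4, 0, -14.5, 0, 0, 0],
    [-4, 0, -14.5, 0, 0, 0],
    [-4, 0, -14.5, 0, 0, 0],
  ],
  hand=1,
)

```text
clock: 16.7
eef_pos: [495.0, -55.8, 188.2]
eef_rot: [3.141, -0.001, 3.141]
wrist_force: [-0.5, -1.3, -0.1]
finger_gap: 93.9
```

```bash
python3 - <<'E'
from m import *
s=read_state();print(s['clock'],np.round(s['eef_pos'],1),np.round(s['eef_rot'],4),np.round(s['wrist_force'],1),s['finger_gap'])
w=shot('wrist','w14');im=w['image'].astype(np.uint8)
d=shot('side','s14')['image'].astype(np.uint8);c=shot('scene','c14')['image'].astype(np.uint8)
hsv=cv2.cvtColor(im,cv2.COLOR_BGR2HSV)
u,v=proj(w,[456,-56,58]);print(u,v)
for vm in (100,120,140):
    m=((hsv[...,1]>70)|(hsv[...,2]<vm)).astype(np.uint8); b=blob(m,u,v,20); print(vm,b and (b[0],b[1][4],circ(w,b[2],58)))
r=platefit(w,240,150,400);print('plate',[circ(w,r['outer'][1],z) for z in (8,11)])
cv2.imwrite('pics/s14c.png',np.hstack([cv2.resize(d[170:270,190:300],(440,400),interpolation=cv2.INTER_CUBIC),cv2.resize(c[150:250,258:346],(352,400),interpolation=cv2.INTER_CUBIC)]))
E
```

```text
16.7 [495.  -55.8 188.2] [ 3.1414e+00 -1.0000e-03  3.1409e+00] [-0.5 -1.3 -0.1] 93.8807374232438
272.0290126380483 157.21782206048252
100 (array([274.06772208, 156.46130167]), np.int32(2274), (array([455.8, -54.2]), 23.2, 0.48))
120 (array([274.14984972, 156.73894375]), np.int32(2329), (array([456.1, -54.1]), 23.5, 0.45))
140 (array([273.95511745, 156.95134228]), np.int32(2384), (array([456.3, -54.3]), 23.7, 0.31))
plate [(array([457.8, -54.9]), 92.4, 0.36), (array([457.4, -54.9]), 91.6, 0.35)]
```

View pics/s14c.png

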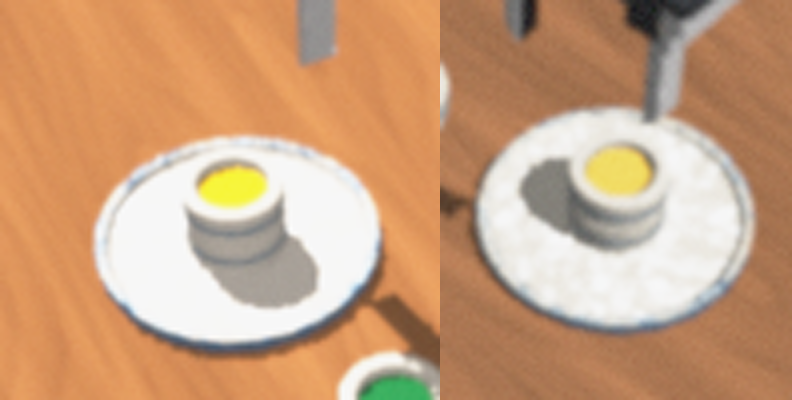

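View pics/w14.png

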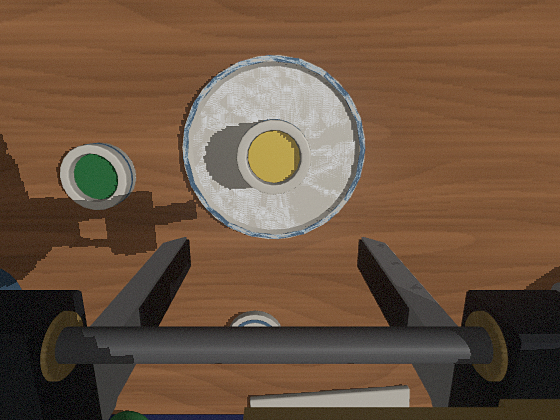

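The yellow dish is at (456.2,-54.2), within 0.5 mm of the blue dish's place, and looks upright from both sides. Now for the lid.

>>> send_rows(
  rows=[
    [-4, -0.5, 0, 0, 0, 0],
    [-9, -1.2, 0, 0, 0, 0],
    [-14, -1.9, 0, 0, 0, 0],
    [-17.9, -2.4, 0, 0, 0, 0],
    [-17.9, -2.4, 0, 0, 0, 0],
    [-17.9, -2.4, 0, 0, 0, 0],
  ],
)

```text
clock: 17.6
eef_pos: [674.0, -79.9, 188.1]
eef_rot: [3.141, -0.001, 3.141]
wrist_force: [-0.5, 0.6, 0.3]
finger_gap: 93.8
```

```bash
python3 - <<'E'
from m import *
s=read_state();print(s['clock'],np.round(s['eef_pos'],1),np.round(s['eef_rot'],4),np.round(s['wrist_force'],1),s['finger_gap'])
w=shot('wrist','w15');im=w['image'].astype(np.uint8)
u,v=proj(w,[675,-80,36]);print('knob top pred',u,v)
hsv=cv2.cvtColor(im,cv2.COLOR_BGR2HSV);h,s_,v_=[hsv[...,i].astype(int) for i in range(3)]
wood=((h<25)|(h>165))&(s_>70)
m=((~wood)&(v_>70)).astype(np.uint8)
b=blob(m,*proj(w,[675,-80,10]),30)
print('lid',b[0],b[1],circ(w,b[2],10))
cu,cv_=int(b[0][0]),int(b[0][1])
cv2.imwrite('pics/w15c.png',cv2.resize(im[cv_-50:cv_+50,cu-60:cu+60],None,fx=6,fy=6,interpolation=cv2.INTER_NEAREST)); print('crop origin',cu-60,cv_-50)
E
```

```text
17.6 [674.  -79.9 188.1] [ 3.1414e+00 -9.0000e-04  3.1408e+00] [-0.5  0.6  0.3] 93.81040203252017
knob top pred 272.3803012334792 195.81877334136442
lid [275.49850449 189.39315387] [ 244  158   63   63 3009] (array([675.1, -77.2]), 32.6, 0.35)
crop origin 215 139
```

View pics/w15c.png

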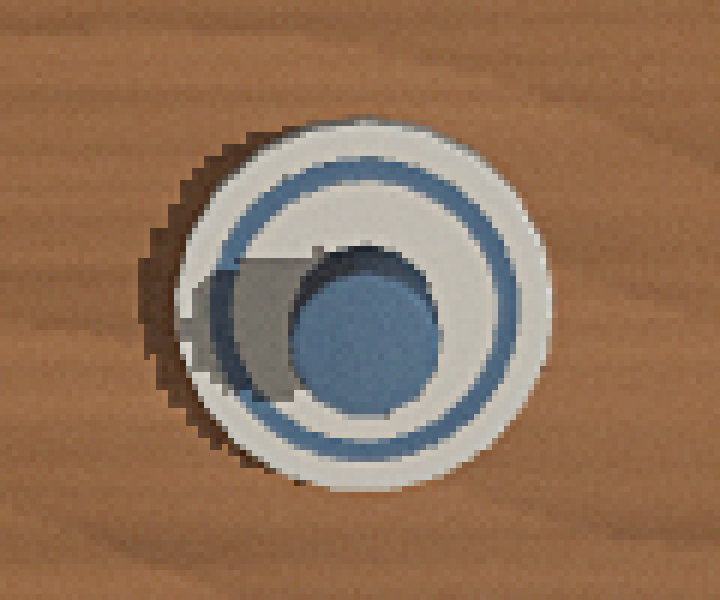

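View pics/w15.png

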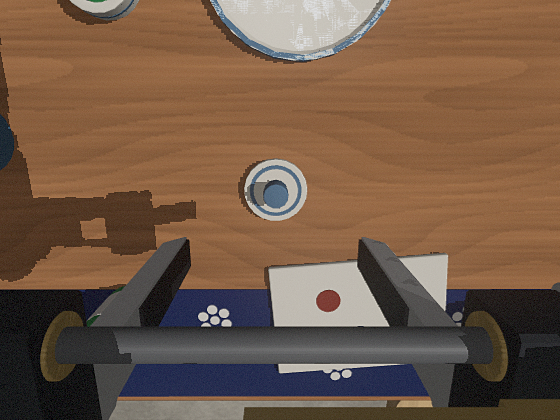

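```bash
python3 - <<'E'
from m import *
w=load('w15');im=w['image'].astype(np.uint8);hsv=cv2.cvtColor(im,cv2.COLOR_BGR2HSV);h,s_,v_=[hsv[...,i].astype(int) for i in range(3)]
m=((h>95)&(h<125)&(s_>70)&(v_>85)).astype(np.uint8)
b=blob(m,276,196,8);e=cv2.fitEllipse(cv2.convexHull(b[2]));print(b[0],b[1],np.round(e[0],1),np.round(e[1],1),circ(w,b[2],36))
S=load('scene0');D=load('side0')
# knob top centre in scene/side: light part of knob
for n,d,(u,v) in (('S',S,(238,244)),('D',D,(326,202))):
    hs=cv2.cvtColor(d['image'].astype(np.uint8),cv2.COLOR_BGR2HSV);mm=((hs[...,0]>95)&(hs[...,0]<125)&(hs[...,1]>70))
    q=blob(mm,u,v,8); print(n,q[1]); print(hs[q[1][1]-1:q[1][1]+q[1][3]+1,int(u),2])
s=read_state();print(np.round(s['eef_pos'],1))
E
```

```text
[275.73706897 195.46336207] [264 184  24  24 464] [275.9 195.4] [23.3 25.5] (array([674.7, -76.7]), 11.5, 0.5)
S [234 242   8  10  70]
[157 152 153 152 155 156 149 127 112 108 107 127]
D [322 199   8  10  61]
[183 197 197 195 190 166 124 107 104 109 105 115]
[673.9 -79.9 188.7]
```

```bash
python3 - <<'E'
from m import *
w=load('w15');S=load('scene0');D=load('side0')
for n,d,(u,v) in (('S',S,(238,244)),('D',D,(326,202))):
    hs=cv2.cvtColor(d['image'].astype(np.uint8),cv2.COLOR_BGR2HSV);mm=((hs[...,0]>95)&(hs[...,0]<125)&(hs[...,1]>60)&(hs[...,2]>145))
    q=blob(mm,u,v,8); print(n,q and (q[0],q[1]))
    if q:
        print(tri([ray(w,275.9,195.4),ray(d,*q[0])]))
E
```

```text
S (array([238.38636364, 244.        ]), array([235, 241,   8,   7,  44], dtype=int32))
(array([674.56775651, -76.8200129 ,  36.83368141]), [0.2843834290330024, 0.2843834290329346])
D (array([325.75757576, 201.03030303]), array([322, 199,   8,   5,  33], dtype=int32))
(array([676.99145071, -76.8543505 ,  29.1621919 ]), [0.8150989163614785, 0.8150989163614389])
```

The knob top is at about 37 mm (scene and wrist), against 36 given. Its centre is at (674.7,-77), which I'm correcting for the roughly 1.5 mm y bias seen in earlier grasps. I'll descend for a knob grasp with the tips 4 mm above the disc.

>>> send_rows(
  rows=[
    [0, 0.1, 5, 0, 0, 0],
    [0, 0.13, 10, 0, 0, 0],
    [0, 0.13, 14, 0, 0, 0],
    [0, 0.13, 16, 0, 0, 0],
    [0, 0.13, 16.65, 0, 0, 0],
    [0, 0.13, 16.65, 0, 0, 0],
    [0, 0.13, 16.65, 0, 0, 0],
    [0, 0.13, 16.65, 0, 0, 0],
    [0, 0.13, 16.65, 0, 0, 0],
  ],
)

```text
clock: 18.77
eef_pos: [674.9, -78.7, 22.4]
eef_rot: [-3.141, 0.001, 3.141]
wrist_force: [-0.2, 0.0, -0.7]
finger_gap: 94.3
```

```bash
python3 - <<'E'
from m import *
s=read_state();print(s['clock'],np.round(s['eef_pos'],1),np.round(s['eef_rot'],4),np.round(s['wrist_force'],1),s['finger_gap'])
w=shot('wrist','w16')
E
```

```text
18.775 [674.9 -78.7  22.4] [-3.1415e+00  6.0000e-04  3.1409e+00] [-0.2  0.  -0.7] 94.27855462047305
```

View pics/w16.png

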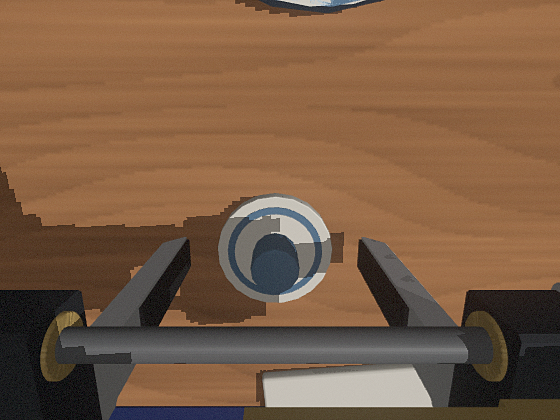

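The knob is central between the fingers at (275,268). I'll close on it.

>>> send_rows(
  rows=[
    [0, 0, 0, 0, 0, 0],
    [0, 0, 0, 0, 0, 0],
    [0, 0, 0, 0, 0, 0],
    [0, 0, 0, 0, 0, 0],
    [0, 0, 0, 0, 0, 0],
    [0, 0, 0, 0, 0, 0],
    [0, 0, 0, 0, 0, 0],
    [0, 0, 0, 0, 0, 0],
    [0, 0, 0, 0, 0, 0],
  ],
  hand=-1,
  grip_force=20,
)

```text
clock: 19.95
eef_pos: [674.7, -78.7, 21.9]
eef_rot: [3.142, 0.0, 3.141]
wrist_force: [-0.1, 0.5, -0.3]
finger_gap: 24.3
```

```bash
python3 - <<'E'
from m import *
s=read_state();print(s['clock'],np.round(s['eef_pos'],1),np.round(s['eef_rot'],4),np.round(s['wrist_force'],1),s['finger_gap'])
w=shot('wrist','w17')
E
```

```text
19.95 [674.7 -78.7  21.9] [3.1416 0.     3.1408] [-0.1  0.5 -0.3] 24.287096830787114
```

View pics/w17.png

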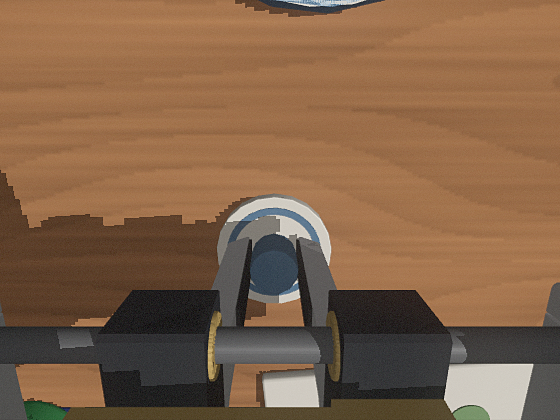

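```bash
python3 - <<'E'
from m import *
for n in ('w16','w17'):
    w=load(n);im=w['image'].astype(np.uint8);hsv=cv2.cvtColor(im,cv2.COLOR_BGR2HSV);h,s_,v_=[hsv[...,i].astype(int) for i in range(3)]
    wood=((h<25)|(h>165))&(s_>75)
    m=((~wood)&(v_>60)).astype(np.uint8);m[:185]=0;m[236:]=0;m[:,:210]=0;m[:,340:]=0
    m=cv2.morphologyEx(m,cv2.MORPH_OPEN,np.ones((3,3),np.uint8))
    cs,_=cv2.findContours(m,cv2.RETR_EXTERNAL,cv2.CHAIN_APPROX_NONE);q=max(cs,key=len);q=q[(q[:,0,1]<233)]
    # sides: keep outermost points
    print(n,len(q),q[:,0].min(0),q[:,0].max(0),circ(w,q,10))
E
```

```text
w16 127 [221 193] [328 232] (array([671.5, -77. ]), 30.6, 2.03)
w17 126 [220 194] [327 232] (array([672.5, -77.5]), 31.4, 0.2)
```

>>> send_rows(
  rows=[
    [0, 0, -2, 0, 0, 0],
    [0, 0, -6, 0, 0, 0],
    [1.5, 0.15, -10, 0, 0, 0],
    [5, 0.5, -12, 0, 0, 0],
    [9, 0.9, -12, 0, 0, 0],
    [13, 1.3, -12, 0, 0, 0],
    [15.9, 2, -12, 0, 0, 0],
    [15.9, 2.27, -12, 0, 0, 0],
    [15.9, 2.27, -12, 0, 0, 0],
  ],
)

```text
clock: 21.12
eef_pos: [516.5, -55.9, 143.0]
eef_rot: [-3.141, 0.002, 3.141]
wrist_force: [-0.1, -0.3, -0.8]
finger_gap: 24.4
```

```bash
python3 - <<'E'
from m import *
s=read_state();print(s['clock'],np.round(s['eef_pos'],1),np.round(s['eef_rot'],4),np.round(s['wrist_force'],1),s['finger_gap'])
w=shot('wrist','w18');im=w['image'].astype(np.uint8);d=shot('side','s18')
hsv=cv2.cvtColor(im,cv2.COLOR_BGR2HSV)
u,v=proj(w,[456,-54.2,58]);print(u,v)
for vm in (120,140):
    m=((hsv[...,1]>70)|(hsv[...,2]<vm)).astype(np.uint8); b=blob(m,u,v,20); print(vm,b and (b[0],b[1][4],circ(w,b[2],58)))
E
```

```text
21.125 [516.5 -55.9 143. ] [-3.1413e+00  1.8000e-03  3.1411e+00] [-0.1 -0.3 -0.8] 24.399313068523856
274.3678895978237 135.26322291852082
120 (array([274.47283582, 134.59432836]), np.int32(3350), (array([456.1, -54.1]), 23.4, 0.35))
140 (array([274.4039871 , 134.73937262]), np.int32(3411), (array([456.2, -54.2]), 23.6, 0.34))
```

View pics/w18.png

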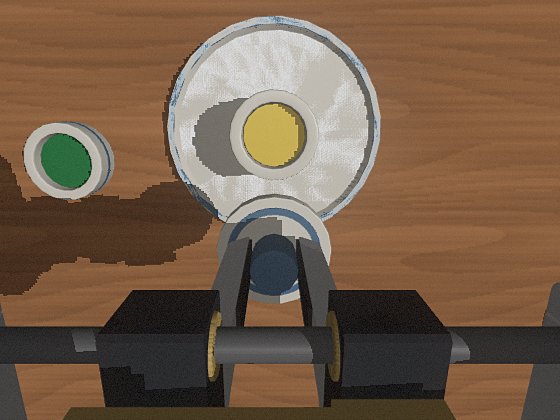

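View pics/s18.png

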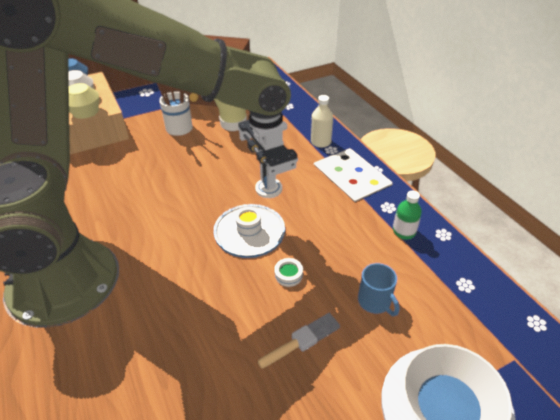

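The held lid (u≈274.5) is in line with the yellow dish (u≈274.4) at (456.2,-54.2). I'll move above it with a gap of about 5 mm.

>>> send_rows(
  rows=[
    [2, 0, 0, 0, 0, 0],
    [4.5, 0, 0.5, 0, 0, 0],
    [6, 0, 2.5, 0, 0, 0],
    [6, 0, 4.5, 0, 0, 0],
    [6, 0, 5.5, 0, 0, 0],
    [6, 0, 5.7, 0, 0, 0],
    [6, 0, 5.7, 0, 0, 0],
    [6, 0, 5.7, 0, 0, 0],
  ],
)

```text
clock: 22.22
eef_pos: [456.1, -55.9, 85.4]
eef_rot: [-3.141, 0.001, 3.141]
wrist_force: [-0.1, -1.0, -1.2]
finger_gap: 24.8
```

```bash
python3 - <<'E'
from m import *
s=read_state();print(s['clock'],np.round(s['eef_pos'],1),np.round(s['eef_rot'],4),np.round(s['wrist_force'],1),s['finger_gap'])
d=shot('side','s19')['image'].astype(np.uint8);c=shot('scene','c19')['image'].astype(np.uint8)
w=shot('wrist','w19')
cv2.imwrite('pics/s19c.png',np.hstack([cv2.resize(d[160:260,190:300],(440,400),interpolation=cv2.INTER_CUBIC),cv2.resize(c[140:240,258:346],(352,400),interpolation=cv2.INTER_CUBIC)]))
E
```

```text
22.225 [456.1 -55.9  85.4] [-3.1414e+00  8.0000e-04  3.1409e+00] [-0.1 -1.  -1.2] 24.810572994753752
```

View pics/s19c.png

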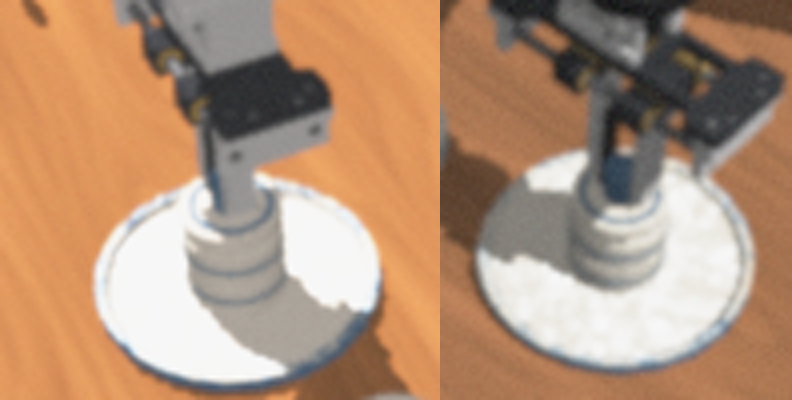

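View pics/w19.png

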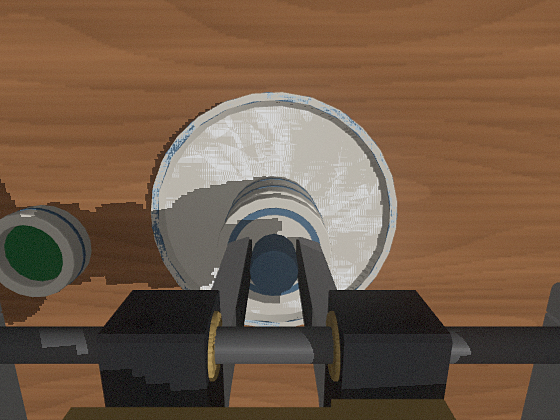

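The lid is square above the stack in both outside views. I'll lower it slowly to contact, expected at TCP z≈80.

>>> send_rows(
  rows=[
    [0, 0, 0.15, 0, 0, 0],
    [0, 0, 0.3, 0, 0, 0],
    [0, 0, 0.4, 0, 0, 0],
    [0, 0, 0.45, 0, 0, 0],
    [0, 0, 0.45, 0, 0, 0],
    [0, 0, 0.45, 0, 0, 0],
  ],
)

```text
clock: 23.12
eef_pos: [455.7, -55.8, 80.5]
eef_rot: [-3.142, 0.0, 3.141]
wrist_force: [0.1, -0.3, -1.5]
finger_gap: 24.5
```

>>> send_rows(
  rows=[
    [0, 0, 0.04, 0, 0, 0],
    [0, 0, 0.08, 0, 0, 0],
    [0, 0, 0.08, 0, 0, 0],
  ],
)

```text
clock: 23.5
eef_pos: [455.7, -55.8, 79.8]
eef_rot: [-3.142, 0.0, 3.141]
wrist_force: [-1.5, 0.3, 4.6]
finger_gap: 24.5
```

Contact at z≈79.8 mm, as expected. I'll open and rise straight up.

>>> send_rows(
  rows=[
    [0, 0, 0, 0, 0, 0],
    [0, 0, 0, 0, 0, 0],
    [0, 0, 0, 0, 0, 0],
    [0, 0, 0, 0, 0, 0],
    [0, 0, -0.5, 0, 0, 0],
    [0, 0, -3, 0, 0, 0],
    [0, 0, -7, 0, 0, 0],
    [0, 0, -11, 0, 0, 0],
    [-3, 0, -13, 0, 0, 0],
    [-5, 0, -13, 0, 0, 0],
    [-5, 0, -13, 0, 0, 0],
    [-5, 0, -13, 0, 0, 0],
  ],
  hand=1,
)

```text
clock: 25.0
eef_pos: [505.0, -55.8, 209.4]
eef_rot: [3.141, -0.001, 3.141]
wrist_force: [-1.0, 0.0, 0.7]
finger_gap: 94.3
```

```bash
python3 - <<'E'
from m import *
s=read_state();print(s['clock'],np.round(s['eef_pos'],1),np.round(s['eef_rot'],4),np.round(s['wrist_force'],1),s['finger_gap'])
d0=shot('side','s20');c0=shot('scene','c20');d=d0['image'].astype(np.uint8);c=c0['image'].astype(np.uint8)
w=shot('wrist','w20');im=w['image'].astype(np.uint8)
cv2.imwrite('pics/s20c.png',np.hstack([cv2.resize(d[160:260,190:300],(440,400),interpolation=cv2.INTER_CUBIC),cv2.resize(c[140:240,258:346],(352,400),interpolation=cv2.INTER_CUBIC)]))
hsv=cv2.cvtColor(im,cv2.COLOR_BGR2HSV);h,s_,v_=[hsv[...,i].astype(int) for i in range(3)]
m=((h>95)&(h<125)&(s_>70)&(v_>80)).astype(np.uint8)
u,v=proj(w,[456,-54.2,94]);print('pred knob',u,v)
b=blob(m,u,v,15);print(b[0],b[1],circ(w,b[2],94))
for n,dd in (('w18',load('w18')),('w20',w)):
    bb=blob(masks(dd['image'].astype(np.uint8))['green'],*proj(dd,[478,-235,18]),25);print(n,'green',bb and circ(dd,bb[2],18))
E
```

```text
25.0 [505.  -55.8 209.4] [ 3.1414e+00 -9.0000e-04  3.1408e+00] [-1.   0.   0.7] 94.303354225823
pred knob 274.20575958254904 147.14482446273095
[273.61360124 147.14528594] [260 133  28  29 647] (array([456.1, -54.7]), 11.5, 0.25)
w18 green (array([ 480.3, -234.3]), 21.8, 0.73)
w20 green (array([ 480.2, -233.9]), 21.9, 0.62)
```

View pics/s20c.png

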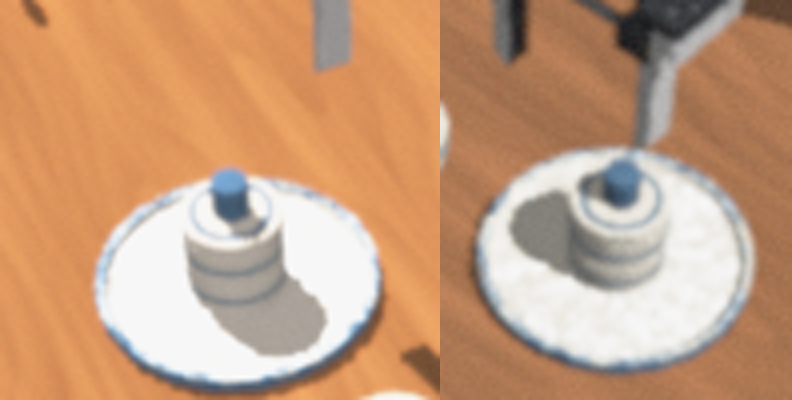

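View pics/w20.png

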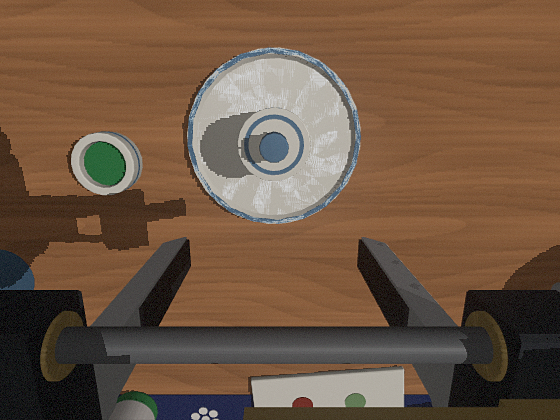

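The lid's knob at (456.1,-54.7) sits about 0.5 mm from the yellow dish's centre, and the stack stands straight in both views. I'll check the height and the bystanders once more, then hand in.

```bash
python3 - <<'E'
from m import *
c=load('c20');d=load('s20');w=load('w20')
for n,dd,g in (('scene',c,proj(c,[456,-56,94])),('side',d,proj(d,[456,-56,94]))):
    hs=cv2.cvtColor(dd['image'].astype(np.uint8),cv2.COLOR_BGR2HSV);mm=((hs[...,0]>95)&(hs[...,0]<125)&(hs[...,1]>60)&(hs[...,2]>145))
    q=blob(mm,*g,10); 
    if q: print(n,np.round(q[0],1),q[1],[np.round(x,1) for x in tri([ray(w,273.6,147.1),ray(dd,*q[0])])])
a=load('scene0')['image'].astype(int);b=c['image'].astype(int)
df=np.abs(a-b).sum(2)
for n,(u0,u1,v0,v1) in dict(mug=(150,195,140,190),brush=(192,248,110,160),green=(232,264,158,190)).items(): print(n,'changed px',int((df[v0:v1,u0:u1]>90).sum()))
s=read_state();print(s['clock'],np.round(s['wrist_force'],1),np.round(s['qd'],3))
sign_off()
E
```

```text
scene [303.6 182.9] [300 180   8   7  35] [array([456. , -54.9,  94.5]), array([0.2, 0.2])]
side [246.8 205.5] [243 203   9   6  41] [array([457.2, -54.9,  88.1]), array([0.7, 0.7])]
mug changed px 526
brush changed px 2168
green changed px 87
25.15 [-0.5  0.4  0.5] [-0.     0.003 -0.004  0.001 -0.002  0.001]
the job is handed in; nothing more can be done
```

View pics/c20.png

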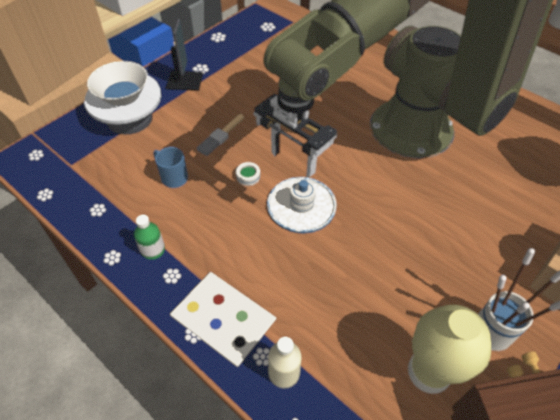

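View pics/s20.png

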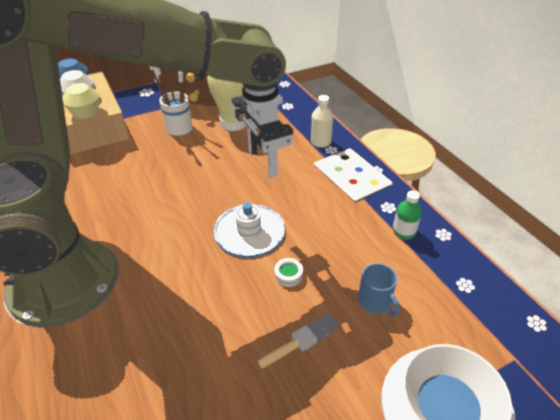

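The paints are stacked on the white plate and the job is handed in at about 25 s of the 69 s allowed. I set the blue dish in the middle of the plate, the yellow dish on it, and the lid on top by its knob. Each piece was lowered to contact before I let go, then I backed the gripper off clear of the stack.

**Last checks:**

| Piece | Measured centre (mm) | Offset from the piece below (limit) |
|---|---|---|
| Plate | (457.5, -54.9) | – |
| Blue dish | (456.4, -54.3) | about 1.2 mm (15 mm) |
| Yellow dish | (456.2, -54.2) | about 0.3 mm (8 mm) |
| Lid knob | (456.1, -54.7) | about 0.5 mm (8 mm) |

- **Stack:** it looks straight and upright in both outside views.
- **Green dish:** the wrist view showed no change in its position over the last placement, and it shows at the same pixels in the outside pictures before and after.
- **Mug and brush:** they also show at the same pixels in the before and after pictures.

**Checks that disagreed or failed:**
- **Knob-top height:** the scene and wrist views gave 94.5 mm, against 94 expected. The side and wrist views gave 88 mm, low as that pair also was for the lid on the table.
- **Yellow dish height:** two wrist views gave about 10 mm for the rim at 26 mm because they were too close together. The scene and wrist pair gave 22–24 mm, so I relied on that.
- **Wrist camera:** it read about 1 to 1.5 mm high in y against the tool, and I allowed for that.
- **Bystander pixel check:** it flagged changes around the mug and brush. The pictures, which I looked at only after handing in, show these to be the arm's shadow.

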